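# Photograph the pots and tins

## Task

Stand every red-lidded pot and the tin, as many as there are on the wooden board, upright on the white photo card, let go, and take the picture with the desk camera: press its red shutter button down to the halfway stop, keep it there for a good second so that the camera can focus, then press it all the way down and let it come up. Afterwards stand them all upright on the wooden board again; knock none of them over and do not push the small things lying round about (spice jar, pen, spoon, tea light) out of place.

Things in the scene. Friction and masses are not known exactly. Their poses are not given: they have to be found in the camera images.
- pot_a_mid (a point): small round pot with a wide red screw lid and a white label, 58 mm wide, 50 mm high, 0.09 kg, straight-sided. This point lies on its axis, half-way up, 25 mm above its underside; its z axis points up. May be absent (then None). Starts upright on the wooden board
- pot_b_mid (a point): small round pot with a wide red screw lid and a white label, 58 mm wide, 50 mm high, 0.09 kg, straight-sided. This point lies on its axis, half-way up, 25 mm above its underside; its z axis points up. May be absent (then None). Starts upright on the wooden board
- tin_mid (a point): round white food tin with a blue band, 57 mm wide, 72 mm high, 0.18 kg, straight-sided. This point lies on its axis, half-way up, 36 mm above its underside; its z axis points up. May be absent (then None). Starts upright on the wooden board
- board: flat light wooden serving board fixed to the counter in front of the toaster, 100 mm (x, away from the robot) by 270 mm (y, along the counter), 6 mm thick, no rim; origin at the centre of its underside, which lies on the counter at z = 0
- card: plain white photo card fixed to the counter in front of the left-hand tins, 90 mm (x, away from the robot) by 230 mm (y, along the counter), 3 mm thick; origin at the centre of its underside, on the counter at z = 0. A wall cabinet hangs 0.52 m above the counter behind the card and camera; its front is about 0.13 m beyond the card's centre, so keep the arm low and to the front here
- camera: grey and black desk camera fixed on the counter between board and card, lens towards the card (+y); body 120 mm (x) by 44 mm (y), its top at 78 mm (rear hump 86 mm), lens sticking out 55 mm to +y; origin at the centre of its foot, z = 0. The shutter button stands on its top, 36 mm towards the robot (-x) of the origin, and is the highest part
- shutter_top (a point): centre of the top face of the red shutter cap, 27 mm wide; at rest 98 mm above the counter. It moves down with the cap. The cap stands on an aluminium collar 35 mm wide whose top is 10 mm lower, which itself stands about 9 mm above the camera
- shutter_cap (a joint): first stage of the button: how far the red cap has sunk into its collar, 0 (up) to 0.008 m (halfway stop). Sprung, 1.2 N at the start, 2.8 N at the stop. The stop is felt as a step in force: nothing more moves until about 8 N
- shutter_collar (a joint): second stage: how far the collar, with the cap at its stop, has sunk, 0 (up) to 0.008 m (fully down, 16 mm of travel in all). Needs 8 N to start and 11 N fully down; both stages spring back when let go
- spice_jar: bystander, to be left alone: spice jar with green lid, 46 mm wide, 106 mm high, behind the camera
- pen: bystander, to be left alone: white marker pen with a black cap, 135 x 17 mm, lying between board and toaster
- spoon: bystander, to be left alone: steel spoon, 191 mm long, lying left of the card
- candle: bystander, to be left alone: tea light, 38 mm wide, 15 mm high, at the right end beyond the board

How it is judged:
By the outcome, as a careful person would: the job done as asked, in the order asked, and still so for the second after the job is handed in, with the robot touching nothing.
Of pot_a, pot_b, tin only 2 to 3 are there at a start; the rules pass over those that are not, and their reading is None.
At some moment in a run one of pot_a, pot_b, tin may be knocked a few centimetres aside while the robot is not near it.
It also fails if it takes over 210 s, if anything falls off the work surface, if the arm or the gripper's body presses on something with over 40 N, if the wrist force passes 120 N, or if a joint passes its speed limit or range.

## Robot

A 7-joint arm with a two-finger parallel gripper is mounted at the origin on a cart in front of the work surface, level with it; the furniture and walls round the work are solid. World frame = base frame: x ahead of the robot, y to its left, z up, the work surface at z = 0. Lengths are in m, angles in rad, forces in N, time in s.
With the tool pointing down it reaches from about 0.4 to 0.85 m from the base axis. Payload 10.4 kg.
Tool frame: the origin (TCP) lies at the very end of the fingers, on their centre line; the grasp point (between the pads) lies 19 mm behind it; z points along the fingers, x is the direction in which the jaws open and shut, and the axes are right-handed (so a half turn about z gives the same grasp; the last joint's range is limited). The gripper opens to 87 mm and grips with 3 to 60 N. Pads are 19 mm wide; open, the fingers measure 117 mm over their backs; the gripper's body (75 mm by 190 mm) begins 51 mm behind the grasp point.
Start: joints at [-0.69, 0.332, -0.065, 1.46, 0.022, 1.35, -0.088], TCP at [0.491, 0.387, 0.185] pointing down, gripper open.
Joint ranges: [-2.6, 2.6], [-0.5, 2.12], [-1.47, 1.34], [0.16, 2.42], [-1.27, 4.41], [0.06, 2.06], [-2.6, 2.6]. Speed limits (rad/s): [2.22, 2.22, 2.79, 2.79, 3.14, 3.14, 3.14].

## Interface

Orientations are given as a unit quaternion [x, y, z, w].
In Python, from station import arm, read_camera gives the robot as it stands. The module is installed in compiled form; this text tells all that it offers.
- The arm moves only by the tool arm_command, never from a script. Its argument "moves" is text: rows parted by semicolons, each of 5 numbers parted by spaces: the shift along the tool's x, y, z in mm, then the turn about the tool's z in rad, then the opening, from -1 (shut) to 1 (fully open). A call has 1 to 5 rows; each row is the pose to reach, as a shift and turn from the pose commanded when the call began, along the tool's axes at that moment; what a row does not reach only later rows make up. A row lasts 1/8 s, in which the tool goes at most 62.5 mm and 10.7 degrees, less where a joint would pass 70% of its speed; a pose out of reach is approached as far as the arm can. A call with a gripper value outside its range is refused whole. The fingers move at their own pace and stop on an object; "force" is the grip in N (left out, the last holds). Time passes only in rows, so rows that repeat a pose let the fingers close. It gives the time, the measured TCP pose, the force and the opening at its end, in the units of the state.
- arm.sense(): the state, without advancing time (a new reading comes with each control period).
- read_camera(name): name is "scene" or "side" or "wrist"; returns a dict with "frame" (480x640x3 uint8, red, green, blue), "depth" (480x640 float32, m along the optical axis (not along the pixel's ray), 0 where there is no reading), "camera_matrix" (3x3 intrinsics, pixels), "view" (4x4, takes a point from world to camera coordinates). Camera axes: x right, y up, looking along -z (the intrinsics and any distortion apply to the point x, -y, -z); pixel columns grow to the right and rows downward; lengths in m; the calibration is good to about 2 mm. A picture is of the moment at which its call begins.
- arm.sign_off(): hands the job in, once; it reports no verdict.
The state is a dict: "time_s": time; "joints": joint angles; "joint_velocities": joint speeds; "effort": joint torques, N m; "ee_pos": TCP position; "ee_rot": TCP orientation; "force": force on the tool from outside, world axes, zero at the start; "wrist_torque": the same for the moment, N m; "gripper_width": opening from 0.0 (shut) to 1.0 (fully open).
Only numpy, scipy, OpenCV 4.12 (cv2) and the standard library are available. Lean on these libraries where they do the work, as an engineer would, in place of code of your own. Each camera call takes 0.05 s, during which the arm holds its last target.

## Working session

There is one attempt and no reset: what is moved stays moved. The work goes in short steps, Python scripts to look and compute and a tool call to move; the robot and the scene stay as the last step left them, time stands still between calls to the robot, and variables do not carry over. Pictures are saved under pics/ and viewed, and the job is handed in when it is done.

Besides the shell and the picture viewer there is one more tool, called after "Call:" as name(argument=value, ...) on one line, values as JSON. arm_command: Moves the arm, as the interface text tells. Its arguments: {"type":"object","properties":{"moves":{"type":"string"},"force":{"type":"number"}},"required":["moves"]}

```bash
mkdir -p pics
cat > h.py <<'E'
import numpy as np, cv2
from station import arm, read_camera
def snap(n,f):
    c=read_camera(n); cv2.imwrite(f'pics/{f}.png',c['frame'][:,:,::-1]); np.savez(f'{f}.npz',**c); return c
def ray(c,u,v):
    K=c['camera_matrix'];V=np.linalg.inv(c['view'])
    p=cv2.undistortPoints(np.array([[[u,v]]],float),K,None)[0,0]
    d=V[:3,:3]@np.array([p[0],-p[1],-1.]);return V[:3,3],d
def onz(c,u,v,z):
    o,d=ray(c,u,v);return o+d*(z-o[2])/d[2]
def cloud(c):
    K=c['camera_matrix'];V=np.linalg.inv(c['view']);D=c['depth']
    v,u=np.mgrid[:480,:640]
    P=np.stack([(u-K[0,2])/K[0,0]*D,-(v-K[1,2])/K[1,1]*D,-D],-1)
    return P@V[:3,:3].T+V[:3,3]
E
python3 - <<'E'
from h import *
np.set_printoptions(precision=4,suppress=True)
s=arm.sense();print(s)
for n in('scene','side','wrist'):
    c=snap(n,n+'0');print(n,np.linalg.inv(c['view']),c['camera_matrix'],c.keys())
E
```

```text
{'time_s': 0.0, 'joints': array([-0.6896,  0.3329, -0.0647,  1.4609,  0.0216,  1.3499, -0.0885]), 'joint_velocities': array([ 0.0012, -0.0012, -0.0011,  0.0013, -0.0007,  0.0003, -0.0006]), 'effort': array([  0.0011, -62.3274,   0.0255, -38.9892,  -0.0613,   0.04  ,
         0.0001]), 'ee_pos': array([0.4907, 0.3863, 0.1843]), 'ee_rot': array([ 0.9449,  0.3273, -0.0006,  0.0003]), 'force': array([-0.0266,  0.4279,  0.1768]), 'wrist_torque': array([ 0.0049, -0.0192,  0.0121]), 'gripper_width': 1.0007570301373783}
scene [[-0.493   0.759  -0.4254 -0.1188]
 [-0.87   -0.4291  0.2426  0.4211]
 [ 0.0016  0.4897  0.8719  1.5542]
 [ 0.      0.      0.      1.    ]] [[600.479    0.     310.7488]
 [  0.     600.479  235.7134]
 [  0.       0.       1.    ]] dict_keys(['frame', 'depth', 'camera_matrix', 'view'])
side [[ 0.6905  0.5869 -0.4229  0.1506]
 [-0.7234  0.5644 -0.3977 -0.3611]
 [ 0.0053  0.5805  0.8142  0.9229]
 [ 0.      0.      0.      1.    ]] [[476.7564   0.     320.0408]
 [  0.     476.7564 232.0954]
 [  0.       0.       1.    ]] dict_keys(['frame', 'depth', 'camera_matrix', 'view'])
wrist [[ 0.7864 -0.5907 -0.1806  0.4416]
 [ 0.6177  0.751   0.2332  0.4512]
 [-0.0021 -0.295   0.9555  0.385 ]
 [ 0.      0.      0.      1.    ]] [[422.1435   0.     324.5402]
 [  0.     422.1435 239.5297]
 [  0.       0.       1.    ]] dict_keys(['frame', 'depth', 'camera_matrix', 'view'])
```

View pics/scene0.png

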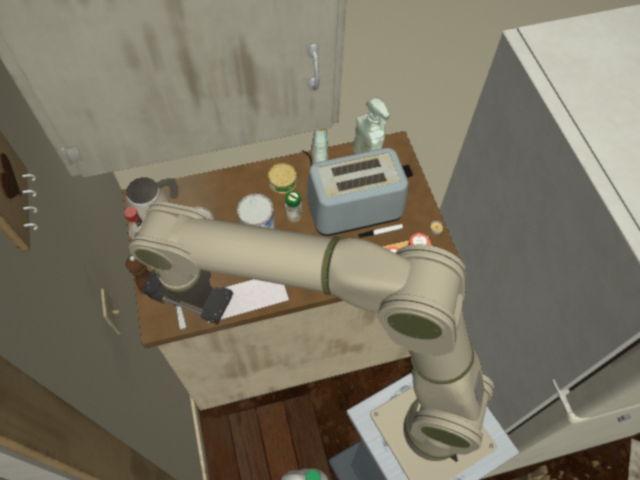

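View pics/side0.png

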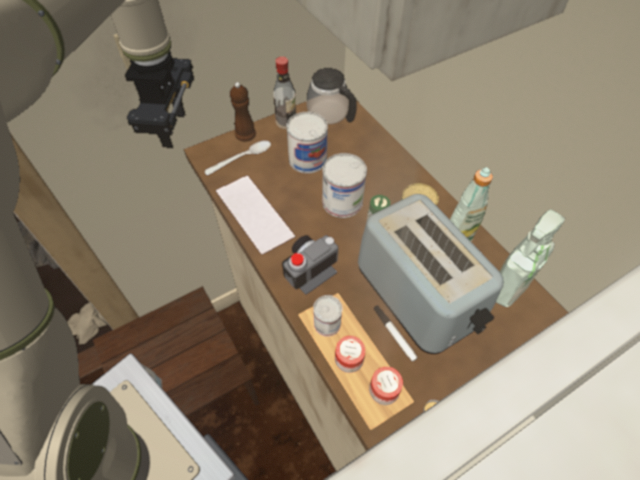

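View pics/wrist0.png

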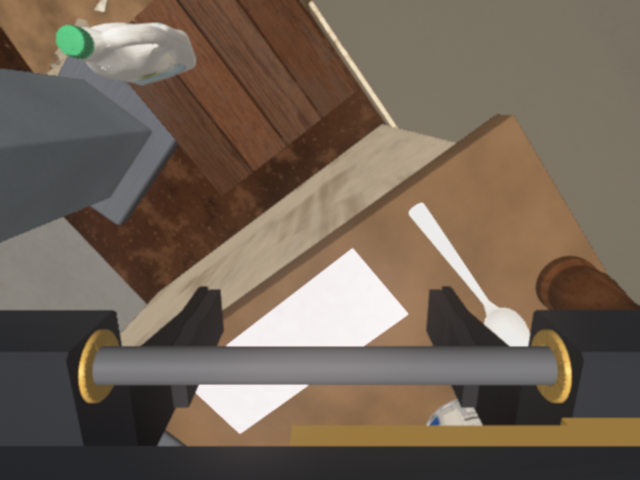

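The side view shows all three objects on the board: the tin at about (327,314), and the pots at (350,352) and (387,383). It also shows the shutter at (297,261) and the card around (255,214). Next I'll measure them.

```bash
cat > meas.py <<'E'
from h import *
np.set_printoptions(precision=4,suppress=True)
def blobs(m,lo=30):
    n,l,s,ce=cv2.connectedComponentsWithStats(m.astype(np.uint8));return [(l==i,s[i],ce[i]) for i in range(1,n) if s[i,4]>=lo]
def circ(P):
    # LSQ circle
    A=np.c_[2*P,np.ones(len(P))];b=(P**2).sum(1);x=np.linalg.lstsq(A,b,rcond=None)[0];return x[:2],np.sqrt(x[2]+x[:2]@x[:2])
def tops(c,zlo,zhi,box):
    P=cloud(c);m=(c['depth']>0)&(P[...,2]>zlo)&(P[...,2]<zhi)&(P[...,0]>box[0])&(P[...,0]<box[1])&(P[...,1]>box[2])&(P[...,1]<box[3])
    r=[]
    for b,s,ce in blobs(m,40):
        zt=np.median(P[b][:,2])
        cn=max(cv2.findContours(b.astype(np.uint8),0,1)[0],key=len)[:,0]
        (h)=cv2.convexHull(cn)[:,0]
        Q=np.array([onz(c,*p,zt)[:2] for p in h.astype(float)])
        (cx,cy),R=cv2.minEnclosingCircle(Q.astype(np.float32))
        r.append((cx,cy,zt,R,s[4],ce))
    return r
E
python3 - <<'E'
from meas import *
c=dict(np.load('side0.npz'));P=cloud(c)
for n,(u,v) in dict(tin=(327,304),potA=(350,349),potB=(387,379),shut=(297,261),card=(255,214),board=(400,410),toaster=(430,235)).items(): print(n,P[v,u])
hsv=cv2.cvtColor(c['frame'],cv2.COLOR_RGB2HSV)
f=c['frame'].astype(int)
m=(hsv[...,2]>190)&(hsv[...,1]<40)
m&=(P[...,2]<.02)&(P[...,0]>.2)&(P[...,0]<.8)&(P[...,1]<.7)
for b,s,ce in blobs(m,200):
    cn=max(cv2.findContours(b.astype(np.uint8),0,1)[0],key=len);
    Q=np.array([onz(c,*p,.003)[:2] for p in cn[:,0].astype(float)],np.float32);print('card?',s,cv2.minAreaRect(Q), cv2.boxPoints(cv2.minAreaRect(Q)))
m=(abs(P[...,2]-.006)<.008)&(hsv[...,0]>10)&(hsv[...,0]<25)&(hsv[...,2]>160)&(P[...,1]<.1)
for b,s,ce in blobs(m,200):
    cn=max(cv2.findContours(b.astype(np.uint8),0,1)[0],key=len)
    Q=np.array([onz(c,*p,.006)[:2] for p in cn[:,0].astype(float)],np.float32);print('board',s,cv2.minAreaRect(Q),cv2.boxPoints(cv2.minAreaRect(Q)))
red=((hsv[...,0]<8)|(hsv[...,0]>172))&(hsv[...,1]>120)&(hsv[...,2]>90)
for b,s,ce in blobs(red,30):
    cn=cv2.convexHull(max(cv2.findContours(b.astype(np.uint8),0,1)[0],key=len))
    print('red',s,ce,P[int(ce[1]),int(ce[0])],np.median(P[b],0))
print([ (np.array(t[:5]),t[5]) for t in tops(c,.050,.062,(.2,.8,-.4,.15))])
print([ (np.array(t[:5]),t[5]) for t in tops(c,.070,.083,(.2,.8,-.4,.15))])
print([ (np.array(t[:5]),t[5]) for t in tops(c,.091,.104,(.2,.8,-.1,.25))])
cv2.imwrite('pics/zoom.png',cv2.resize(c['frame'][150:450,200:500,::-1],(600,600),interpolation=cv2.INTER_CUBIC))
E
```

```text
tin [ 0.4744 -0.0772  0.0754]
potA [ 0.4429 -0.1672  0.056 ]
potB [ 0.447  -0.2543  0.0556]
shut [0.495  0.0265 0.0964]
card [0.5583 0.2404 0.0019]
board [ 0.4358 -0.3024  0.0043]
toaster [ 0.7142 -0.1396  0.1276]
card? [206 141  64  33 280] ((0.6538787484169006, 0.4139884412288666), (0.032325372099876404, 0.19189001619815826), 80.73615264892578) [[0.5566 0.4135]
 [0.746  0.3826]
 [0.7512 0.4145]
 [0.5618 0.4454]]
card? [ 217  176   77   78 2757] ((0.5594244599342346, 0.2465161681175232), (0.23066681623458862, 0.08994315564632416), 77.69841003417969) [[0.4909 0.1434]
 [0.5788 0.1242]
 [0.6279 0.3496]
 [0.5401 0.3688]]
card? [386 322  30  38 284] ((0.545742392539978, -0.21725188195705414), (0.09033452719449997, 0.014200970530509949), 75.44715881347656) [[ 0.5275 -0.2592]
 [ 0.5413 -0.2628]
 [ 0.564  -0.1753]
 [ 0.5502 -0.1717]]
board [410 148  50  52 227] ((0.9673799276351929, 0.005476824939250946), (0.20389266312122345, 0.011420581489801407), 74.7950668334961) [[ 0.9351 -0.0914]
 [ 0.9462 -0.0944]
 [ 0.9996  0.1024]
 [ 0.9886  0.1054]]
board [ 298  293  116  137 3940] ((0.45384737849
[... 1750 characters left out ...]
(array([  0.6262,  -0.1748,   0.0766,   0.1358, 416.    ]), array([408.4784, 307.6202])), (array([ 0.7703, -0.3246,  0.0765,  0.0251, 87.    ]), array([512.7586, 286.6667])), (array([  0.4675,  -0.0868,   0.0748,   0.0309, 632.    ]), array([327.8687, 309.231 ]))]
[(array([ 0.7682,  0.2391,  0.097 ,  0.0343, 86.    ]), array([314.5116, 144.0116])), (array([  0.7279,   0.1077,   0.0972,   0.0495, 159.    ]), array([343.5535, 188.2327])), (array([ 0.7084,  0.0039,  0.0998,  0.0173, 44.    ]), array([373.4773, 208.7727])), (array([ 0.6044, -0.07  ,  0.0973,  0.0319, 71.    ]), array([368.0704, 256.6338])), (array([  0.498 ,   0.0288,   0.097 ,   0.0142, 126.    ]), array([297.3175, 259.3571]))]
```

View pics/zoom.png

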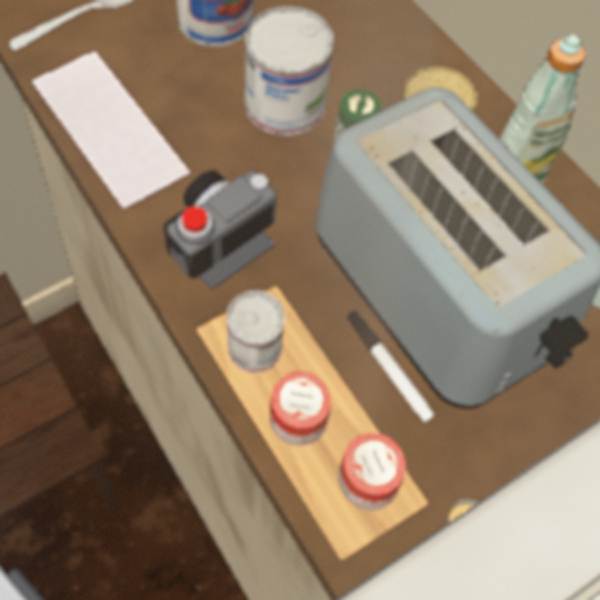

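All three heights match the spec: pot lids at 0.056, tin near 0.078, shutter at 0.098. The card measures 0.231×0.090 and the board 0.272×0.102, which also fits. I'll refine the tin position and plan the first move.

```bash
cat >> meas.py <<'E'
from scipy.spatial.transform import Rotation as R
CC=np.array([.5594,.2465]);CY=np.array([.213,.977])
BC=np.array([.4538,-.168]);BY=np.array([.264,.965])
def plan(x,y,z,yaw=-14):
    s=arm.sense();Rm=R.from_quat(s['ee_rot']).as_matrix()
    d=Rm.T@(np.array([x,y,z])-s['ee_pos'])*1000
    cur=np.arctan2(Rm[1,0],Rm[0,0]);t=-(np.radians(yaw)-cur)
    t=(t+np.pi/2)%np.pi-np.pi/2
    print('t',s['time_s'],'pos',s['ee_pos'],'yaw',np.degrees(cur),'tiltz',Rm[:,2],'F',s['force'],'w',s['gripper_width'],'\n shift mm',d,'turn',t,'j',s['joints'])
E
python3 - <<'E'
from meas import *
c=dict(np.load('side0.npz'));P=cloud(c)
for lo in(.0735,.075,.076):
  for t in tops(c,lo,.085,(.4,.51,-.14,-.04)): print(lo,np.array(t[:5]))
def loc(p,C,Y): d=np.array(p)-C;X=np.array([Y[1],-Y[0]]);return d@X,d@Y
for p in((.4419,-.1695),(.4423,-.2572),(.470,-.084)):print(loc(p,BC,BY))
for k in(-.072,0,.072):print(CC+CY*k)
plan(.470,-.084,.185)
E
```

```text
0.0735 [  0.468   -0.0861   0.0754   0.0298 471.    ]
0.075 [  0.468   -0.0853   0.0762   0.0289 278.    ]
(np.float64(-0.011087499999999967), np.float64(-0.004589099999999993))
(np.float64(0.012451300000000038), np.float64(-0.08911399999999996))
(np.float64(-0.0065430000000000115), np.float64(0.0853368))
[0.5441 0.1762]
[0.5594 0.2465]
[0.5747 0.3168]
t 0.15 pos [0.4908 0.3864 0.1845] yaw 38.21495437437759 tiltz [-0.0008 -0.0006 -1.    ] F [-0.0124 -0.5486 -0.908 ] w 0.9984936666555284 
 shift mm [-307.3688  356.7548   -0.2071] turn 0.911322872611505 j [-0.6896  0.3327 -0.0647  1.4607  0.0216  1.3499 -0.0885]
```

Call:
arm_command(moves="-31 36 0 0.18 1; -77 89 0 0.36 1; -120 140 0 0.54 1; -160 185 0 0.72 1; -200 232 0 0.91 1", force=15)

```text
time_s: 0.78
ee_pos: [0.4773, 0.0875, 0.185]
ee_rot: [0.992, -0.123, 0.0, -0.0]
force: [1.3, -0.7, 0.3]
gripper_width: 0.998
```

```bash
python3 -c "
from meas import *
plan(.468,-.0855,.14)"
```

```text
t 0.775 pos [0.4773 0.0875 0.185 ] yaw -14.122713776496171 tiltz [ 0.0001  0.0003 -1.    ] F [ 1.3368 -0.651   0.2509] w 0.9982303117527394 
 shift mm [ 33.196  170.0135  44.9499] turn -0.002141759437414681 j [-0.4509  0.0169  0.1783  1.8278 -0.0034  1.2969 -0.5182]
```

Call:
arm_command(moves="10 55 0 0 1; 20 110 0 0 1; 33 170 25 0 1; 33 170 45 0 1; 33 170 45 0 1")

```text
time_s: 1.4
ee_pos: [0.4681, -0.0838, 0.1388]
ee_rot: [0.993, -0.121, -0.001, 0.0]
force: [-0.3, 0.5, -0.0]
gripper_width: 0.997
```

Run:
```python
from meas import *
plan(.468,-.0855,.027)
w=snap('wrist','wrist1');c=snap('scene','scene1')
P=cloud(c)
for a in ((.05,.062),(.073,.082)):
  for t in tops(c,*a,(.4,.51,-.3,-.04)): print(a,np.array(t[:5]),t[5])
P=cloud(w)
for a in ((.05,.062),(.072,.082)):
  for t in tops(w,*a,(.4,.55,-.3,-.04)): print(a,np.array(t[:5]),t[5])
```

```text
t 1.4 pos [ 0.4681 -0.0838  0.1388] yaw -13.848490684766954 tiltz [-0.003   0.0001 -1.    ] F [-0.3113  0.4657 -0.0159] w 0.9974210926882869 
 shift mm [  0.6486   1.5957 111.7895] turn 0.002644336398258673 j [-0.2688  0.026   0.3579  1.9197 -0.0096  1.2005 -0.1492]
(0.05, 0.062) [  0.4443  -0.2524   0.0559   0.0298 214.    ] [417.4533 242.8084]
(0.05, 0.062) [  0.4401  -0.1659   0.056    0.0309 223.    ] [393.8655 257.3274]
(0.073, 0.082) [  0.4684  -0.0821   0.0765   0.0294 164.    ] [362.2805 259.7195]
(0.05, 0.062) [  0.4705  -0.0693   0.0561   0.0239 218.    ] [323.367  198.6789]
(0.05, 0.062) [   0.4432   -0.1632    0.0573    0.0284 2450.    ] [317.7069 328.0486]
(0.05, 0.062) [   0.4456   -0.2449    0.0569    0.0268 1139.    ] [344.7436 414.9824]
(0.072, 0.082) [   0.4669   -0.0851    0.076     0.0295 5761.    ] [323.1222 241.8089]
```

View pics/wrist1.png

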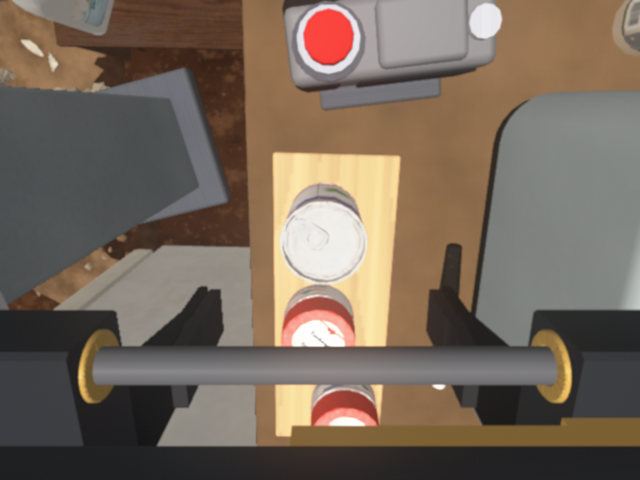

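View pics/scene1.png

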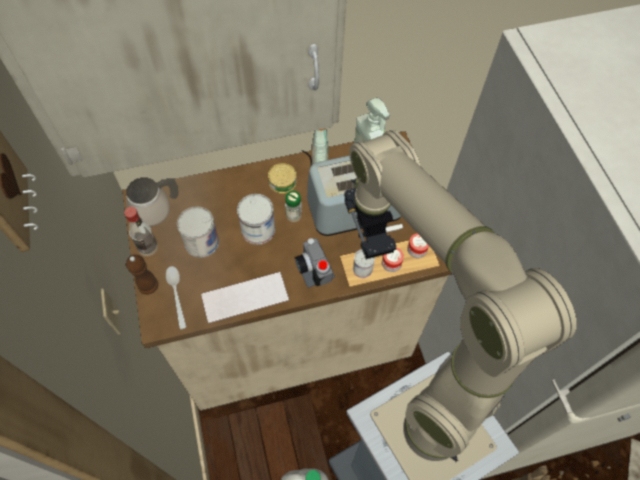

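The wrist view shows the tin lid centred at (323,242). Scene, side and wrist agree on (0.468, -0.085). I'll descend in steps.

Call:
arm_command(moves="1 1 40 0 1; 1 1 70 0 1; 1 1 90 0 1; 1 1 105 0 1; 1 1 112 0 1")

```text
time_s: 2.12
ee_pos: [0.4704, -0.0841, 0.0279]
ee_rot: [0.993, -0.119, 0.0, -0.0]
force: [0.5, 0.2, -0.4]
gripper_width: 0.996
```

Call:
arm_command(moves="0 0 0 0 -1; 0 0 0 0 -1; 0 0 0 0 -1; 0 0 0 0 -1; 0 0 0 0 -1", force=15)

```text
time_s: 2.75
ee_pos: [0.47, -0.0846, 0.0283]
ee_rot: [0.993, -0.12, -0.0, -0.0]
force: [-2.4, 0.4, 4.2]
gripper_width: 0.654
```

```bash
python3 -c "
from meas import *
plan(.5747,.3168,.15)"
```

```text
t 2.75 pos [ 0.47   -0.0846  0.0283] yaw -13.78102039460711 tiltz [ 0.      0.0003 -1.    ] F [-2.4218  0.4067  4.2113] w 0.654385292217868 
 shift mm [   6.007  -414.8387 -121.6348] turn 0.0038219151088239034 j [-0.2507  0.1672  0.3604  2.0343 -0.0725  0.9519 -0.0933]
```

The grip width is 56.9 mm, which matches the tin. Now I'll lift and carry it to the far card slot.

Call:
arm_command(moves="0 0 -30 0 -1; 0 0 -70 0 -1; 0 0 -105 0 -1; 0 0 -122 0 -1; 0 -20 -122 0 -1")

```text
time_s: 3.38
ee_pos: [0.4754, -0.0663, 0.1509]
ee_rot: [0.993, -0.121, 0.001, -0.0]
force: [-0.5, 0.8, -2.0]
gripper_width: 0.652
```

Call:
arm_command(moves="0 -30 0 0 -1; 1 -75 0 0 -1; 2 -120 0 0 -1; 3 -165 0 0 -1; 4 -210 0 0 -1")

```text
time_s: 4.0
ee_pos: [0.5286, 0.139, 0.149]
ee_rot: [0.993, -0.12, -0.001, 0.0]
force: [1.0, -0.2, -0.2]
gripper_width: 0.652
```

Call:
arm_command(moves="0 -45 0 0 -1; 0 -90 0 0 -1; 1 -130 0 0 -1; 1 -165 0 0 -1; 1 -180 0 0 -1")

```text
time_s: 4.62
ee_pos: [0.5718, 0.3143, 0.1483]
ee_rot: [0.993, -0.119, -0.001, 0.0]
force: [-1.1, 0.5, -1.5]
gripper_width: 0.655
```

Run:
```python
from meas import *
plan(.5747,.3168,.024,-12.3)
c=snap('side','side2')
s=snap('scene','scene2')
for t in tops(s,.05,.062,(.4,.51,-.33,-.04)): print(np.array(t[:5]),t[5])
f=s['frame'];h=cv2.cvtColor(f,cv2.COLOR_RGB2HSV);P=cloud(s)
m=(h[...,2]>190)&(h[...,1]<40)&(P[...,2]<.02)&(P[...,0]>.4)&(P[...,0]<.7)&(P[...,1]<.4)&(P[...,1]>.08)
for b,st,ce in blobs(m,200):
    cn=max(cv2.findContours(b.astype(np.uint8),0,1)[0],key=len)
    Q=np.array([onz(s,*p,.003)[:2] for p in cn[:,0].astype(float)],np.float32);print(cv2.minAreaRect(Q),cv2.boxPoints(cv2.minAreaRect(Q)))
```

```text
t 4.625 pos [0.5718 0.3143 0.1483] yaw -13.640547384478266 tiltz [-0.0021 -0.0005 -1.    ] F [-1.0627  0.4881 -1.5264] w 0.6550454547396133 
 shift mm [  2.5049  -3.2394 124.3298] turn -0.023396965638144085 j [-0.6537  0.4115  0.1095  1.4358 -0.0461  1.2987 -0.7789]
[  0.4447  -0.257    0.057    0.0281 153.    ] [420.2745 238.6601]
((0.5597273111343384, 0.24714252352714539), (0.22695647180080414, 0.08764056116342545), 77.78607940673828) [[0.4929 0.1455]
 [0.5785 0.127 ]
 [0.6266 0.3488]
 [0.5409 0.3673]]
```

View pics/side2.png

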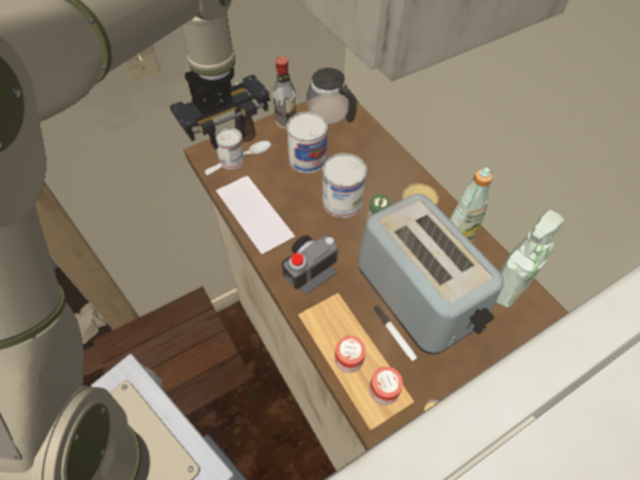

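The tin hangs upright over the card end at about (230,148). The card position agrees between both cameras. Lowering now.

Call:
arm_command(moves="2 -3 40 -0.02 -1; 2 -3 75 -0.02 -1; 2 -3 100 -0.02 -1; 2 -3 115 -0.02 -1; 2 -3 120 -0.02 -1")

```text
time_s: 5.35
ee_pos: [0.5753, 0.3135, 0.0296]
ee_rot: [0.994, -0.111, -0.0, 0.0]
force: [-0.1, 0.4, -1.5]
gripper_width: 0.653
```

```bash
python3 -c "
from meas import *
plan(.5747,.3168,.0255,-12.3)"
```

```text
t 5.35 pos [0.5753 0.3135 0.0296] yaw -12.69285984905847 tiltz [-0.0004 -0.0007 -1.    ] F [-0.1466  0.3981 -1.529 ] w 0.6531303799677671 
 shift mm [-1.2822 -3.0558  4.1101] turn -0.006856697864958239 j [-0.6417  0.5155  0.0972  1.548  -0.0538  1.0815 -0.7533]
```

Call:
arm_command(moves="-1 -2 2 0 -1; -1 -2 3 0 -1; -1 -2 4 0 -1; -1 -2 4 0 -1")

```text
time_s: 5.85
ee_pos: [0.5748, 0.317, 0.0263]
ee_rot: [0.994, -0.11, 0.0, -0.0]
force: [-0.1, -0.1, -2.3]
gripper_width: 0.653
```

Call:
arm_command(moves="0 0 1 0 -1; 0 0 1 0 -1; 0 0 1 0 1; 0 0 1 0 1; 0 0 1 0 1")

```text
time_s: 6.48
ee_pos: [0.5748, 0.3169, 0.0251]
ee_rot: [0.994, -0.11, 0.0, -0.0]
force: [-1.0, 0.5, 0.1]
gripper_width: 0.909
```

Call:
arm_command(moves="0 0 0 0 1; 0 0 -30 0 1; 0 0 -70 0 1; 0 0 -105 0 1; 0 0 -125 0 1")

```text
time_s: 7.1
ee_pos: [0.5754, 0.3172, 0.1524]
ee_rot: [0.994, -0.11, 0.001, -0.001]
force: [0.4, -0.2, -0.3]
gripper_width: 1.001
```

Run:
```python
from meas import *
c=snap('side','side3')
for t in tops(c,.05,.062,(.4,.51,-.33,-.12))+tops(c,.071,.08,(.5,.64,.1,.4)): print(np.array(t[:5]),t[5])
plan(.4425,-.169,.15)
```

```text
[  0.4419  -0.1695   0.0557   0.0294 692.    ] [350.4711 350.302 ]
[  0.4429  -0.2584   0.0558   0.0293 774.    ] [387.1331 382.2248]
[  0.5724   0.3162   0.0728   0.0301 264.    ] [235.1326 175.2917]
t 7.15 pos [0.5762 0.3177 0.1546] yaw -12.640365875743791 tiltz [ 0.0044  0.0029 -1.    ] F [-0.4483 -0.2737  2.2448] w 1.0030390104750178 
 shift mm [-23.939  504.175    2.6251] turn 0.023730092090740618 j [-0.6533  0.4136  0.1081  1.4196 -0.0451  1.3055 -0.7632]
```

View pics/side3.png

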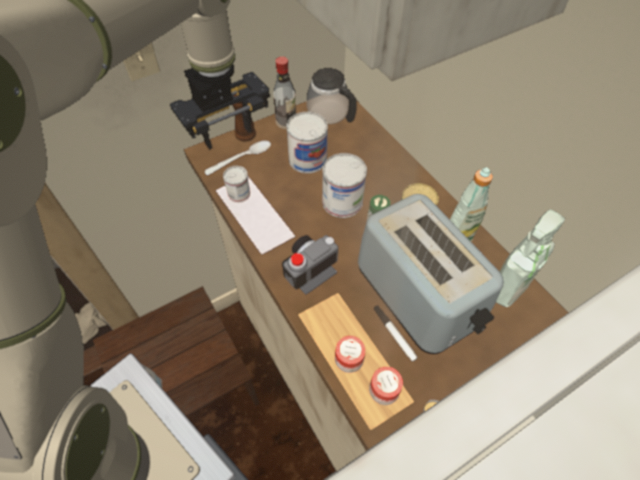

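The tin stands on the card at about (236,182) and the pots haven't moved. Next is pot A at (350,350).

Call:
arm_command(moves="-2 40 0 0 1; -5 100 0 0 1; -8 160 0 0.01 1; -11 220 0 0.02 1; -14 280 0 0.02 1")

```text
time_s: 7.78
ee_pos: [0.4989, 0.0449, 0.1496]
ee_rot: [0.993, -0.12, 0.0, -0.0]
force: [0.8, -1.0, -0.0]
gripper_width: 1.0
```

Call:
arm_command(moves="-3 60 0 0 1; -6 120 0 0 1; -8 170 0 0 1; -10 210 0 0 1; -10 223 0 0 1")

```text
time_s: 8.4
ee_pos: [0.4359, -0.1697, 0.1498]
ee_rot: [0.993, -0.122, 0.0, 0.0]
force: [-0.3, 0.2, 0.5]
gripper_width: 0.999
```

Run:
```python
from meas import *
plan(.442,-.168,.018)
c=snap('side','side4')
for t in tops(c,.05,.062,(.4,.51,-.33,-.12))+tops(c,.071,.08,(.5,.64,.1,.4)): print(np.array(t[:5]),t[5])
w=snap('wrist','wrist4')
for t in tops(w,.05,.062,(.4,.51,-.33,-.12)): print(np.array(t[:5]),t[5])
```

```text
t 8.4 pos [ 0.4359 -0.1697  0.1498] yaw -13.986546057876842 tiltz [ 0.0001 -0.     -1.    ] F [-0.2546  0.2281  0.5046] w 0.9989426283260946 
 shift mm [  5.4558  -3.141  131.7659] turn 0.00023481558742188824 j [-0.1708 -0.0105  0.4462  1.9292  0.0048  1.2218  0.0296]
[  0.4422  -0.1695   0.0558   0.0291 691.    ] [350.4269 350.2533]
[  0.4425  -0.2574   0.0559   0.0293 774.    ] [387.0749 382.292 ]
[   0.4425   -0.1669    0.0573    0.029  4765.    ] [331.4655 221.0873]
[   0.4434   -0.2541    0.0573    0.0294 3202.    ] [359.1284 321.93  ]
```

Side and wrist views agree on pot A within 3 mm.

Call:
arm_command(moves="6 -3 30 0 1; 6 -3 70 0 1; 6 -3 105 0 1; 6 -3 125 0 1; 6 -3 132 0 1")

```text
time_s: 9.12
ee_pos: [0.4432, -0.1643, 0.0167]
ee_rot: [0.993, -0.119, -0.001, -0.0]
force: [-0.9, 0.4, 0.4]
gripper_width: 0.993
```

Call:
arm_command(moves="0 0 0 0 -1; 0 0 0 0 -1; 0 0 0 0 -1; 0 0 0 0 -1; 0 0 0 0 -1", force=15)

```text
time_s: 9.75
ee_pos: [0.4441, -0.1661, 0.0189]
ee_rot: [0.993, -0.12, 0.001, -0.0]
force: [-2.3, 0.8, 8.4]
gripper_width: 0.519
```

```bash
python3 -c "
from meas import *
plan(.5594,.2465,.15,-12.5)"
```

```text
t 9.75 pos [ 0.4441 -0.1661  0.0189] yaw -13.791562843558193 tiltz [ 0.0011  0.0003 -1.    ] F [-2.2807  0.7955  8.4231] w 0.5194142152438679 
 shift mm [  13.7925 -428.2274 -130.8202] turn -0.02254202411651085 j [-0.1504  0.177   0.4469  2.0546 -0.0959  0.9283  0.1072]
```

The grip is only 45 mm where I expected 58, and there is an upward force. I need to look.

Run:
```python
from meas import *
c=snap('side','side5');w=snap('wrist','wrist5')
cv2.imwrite('pics/z5.png',cv2.resize(c['frame'][250:450,280:480,::-1],(600,600),interpolation=cv2.INTER_CUBIC))
print(arm.sense()['force'],arm.sense()['gripper_width'])
```

```text
[-2.9369  1.526   8.7926] 0.4272190607525052
```

View pics/z5.png

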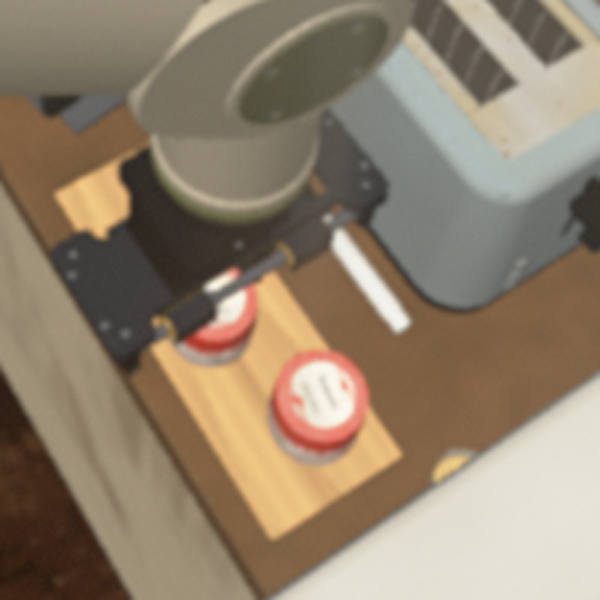

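View pics/wrist5.png

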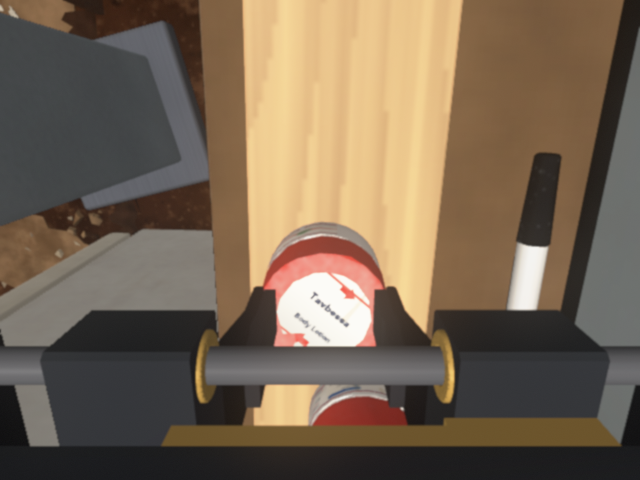

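Run:
```python
from meas import *
c=dict(np.load('side5.npz'));w=dict(np.load('wrist5.npz'))
for nm,k in(('side',c),('wrist',w)):
    P=cloud(k);h=cv2.cvtColor(k['frame'],cv2.COLOR_RGB2HSV)
    red=((h[...,0]<8)|(h[...,0]>172))&(h[...,1]>110)&(h[...,2]>80)&(P[...,0]>.38)&(P[...,0]<.55)&(P[...,1]<-.05)&(k['depth']>0)
    for b,s,ce in blobs(red,40):
        q=P[b];print(nm,s,ce,'min',np.percentile(q,2,axis=0),'max',np.percentile(q,98,axis=0))
    lid=(h[...,1]<60)&(h[...,2]>170)&(P[...,2]>.04)&(P[...,2]<.09)&(P[...,0]>.40)&(P[...,0]<.5)&(P[...,1]<-.1)
    for b,s,ce in blobs(lid,30):
        q=P[b];m=q.mean(0);n=np.linalg.svd(q-m)[2][2];print(nm,'label',ce,m,n)
plan(.442,-.168,.018)
```

```text
side [341 345  24  23 187] [354.3316 360.2674] min [ 0.3903 -0.1969  0.0376] max [ 0.4639 -0.1754  0.1374]
side [371 367  32  34 398] [385.3869 385.7312] min [ 0.4154 -0.2842  0.0373] max [ 0.471  -0.2316  0.0585]
side label [356.7627 352.5593] [ 0.4465 -0.1811  0.0559] [ 0.0148  0.0192 -0.9997]
side label [387.6718 380.9816] [ 0.4449 -0.2575  0.056 ] [ 0.0178 -0.0114  0.9998]
wrist [ 263  237  122   67 3140] [320.0959 261.2385] min [ 0.4243 -0.1608  0.0374] max [ 0.4703 -0.1395  0.0582]
wrist [341 284  15  14  93] [347.5484 292.086 ] min [ 0.4541 -0.1621  0.0566] max [ 0.4585 -0.1564  0.0585]
wrist [285 333  23  14 154] [296.3896 338.3571] min [ 0.4256 -0.1791  0.0563] max [ 0.4338 -0.1728  0.059 ]
wrist [358 332  18  15 129] [369.1783 340.6589] min [ 0.4558 -0.1872  0.056 ] max [ 0.4626 -0.136   0.14  ]
wrist [ 313  397   94   28 1949] [361.4397 412.9359] min [ 0.425  -0.2413  0.036 ] max [ 0.4667 -0.2274  0.0542]
wrist label [322.8495 312.0671] [ 0.4439 -0.1663  0.0575] [-0.0009 -0.0023  1.    ]
wrist label [352.0896 286.6416] [ 0.4585 -0.1578  0.0574] [-0.1044 -0.0711  0.992 ]
t 9.85 pos [ 0.4441 -0.1661  0.019 ] yaw -13.792253461939682 tiltz [ 0.0012  0.0003 -1.    ] F [-2.9369  1.526   8.7926] w 0.4272190607525052 
 shift mm [-1.5662  2.3864  0.9521] turn 0.003625861098772276 j [-0.1504  0.1769  0.4469  2.0547 -0.0959  0.9282  0.1072]
```

The wrist view shows pot A still upright and centred (label at (323,312), normal vertical, top at 0.0575). The red lid spans z 0.036–0.056, so it seems I gripped below the lid and the fingers curled under it. I'll open, go up so the pads centre on the lid, and grip again.

Call:
arm_command(moves="0 0 0 0 1; 0 0 0 0 1; 0 0 0 0 1; 0 0 0 0 1; 0 0 -4 0 1")

```text
time_s: 10.48
ee_pos: [0.4428, -0.1658, 0.0217]
ee_rot: [0.993, -0.12, -0.001, -0.0]
force: [-0.1, 0.2, -0.7]
gripper_width: 0.907
```

Call:
arm_command(moves="0 0 -5 0 1; 0 0 -6 0 1; 0 0 -6 0 1")

```text
time_s: 10.85
ee_pos: [0.4436, -0.1659, 0.0281]
ee_rot: [0.993, -0.12, 0.0, -0.0]
force: [0.5, 0.9, 0.0]
gripper_width: 0.996
```

Run:
```python
from meas import *
w=snap('wrist','wrist6');P=cloud(w);h=cv2.cvtColor(w['frame'],cv2.COLOR_RGB2HSV)
for t in tops(w,.053,.062,(.4,.51,-.23,-.12)): print(np.array(t[:5]),t[5])
plan(.443,-.167,.027)
```

```text
[    0.4456    -0.1686     0.0573     0.029  10403.    ] [329.0686 299.6576]
[  0.4439  -0.2283   0.0555   0.0099 242.    ] [355.     413.5826]
t 10.9 pos [ 0.4435 -0.1659  0.028 ] yaw -13.775520157279033 tiltz [-0.      0.0001 -1.    ] F [-0.6966 -0.1325  0.9449] w 1.0024014066956373 
 shift mm [-0.2247  1.1918  0.9951] turn 0.003917912359839848 j [-0.154   0.1614  0.4485  2.0481 -0.086   0.9496  0.0991]
```

View pics/wrist6.png

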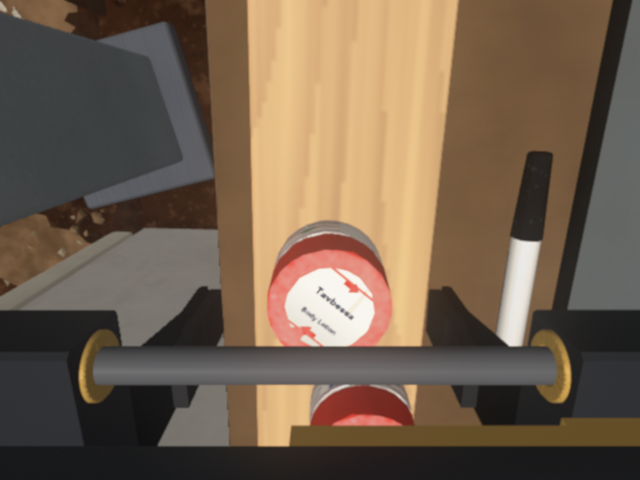

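The pot is upright with its lid at (329,300), between the pads. Gripping now.

Call:
arm_command(moves="0 2 1 0 -1; 0 2 1 0 -1; 0 2 1 0 -1; 0 2 1 0 -1; 0 2 1 0 -1", force=12)

```text
time_s: 11.52
ee_pos: [0.4431, -0.1679, 0.027]
ee_rot: [0.993, -0.12, 0.0, -0.0]
force: [0.1, 0.8, -0.3]
gripper_width: 0.516
```

Call:
arm_command(moves="0 0 0 0 -1; 0 0 0 0 -1")

```text
time_s: 11.78
ee_pos: [0.4431, -0.1679, 0.027]
ee_rot: [0.993, -0.12, 0.0, -0.0]
force: [0.2, 0.1, -1.1]
gripper_width: 0.29
```

Run:
```python
from meas import *
w=snap('wrist','wrist7');c=snap('side','side7')
for k in (w,c):
  for t in tops(k,.053,.062,(.38,.52,-.33,-.08)): print(np.array(t[:5]),t[5])
print(arm.sense()['gripper_width'])
cv2.imwrite('pics/z7.png',np.hstack([cv2.resize(c['frame'][250:450,280:480,::-1],(400,400),interpolation=cv2.INTER_CUBIC),cv2.resize(w['frame'][140:460,160:480,::-1],(400,400))]))
```

```text
[   0.446    -0.1681    0.0573    0.0283 7868.    ] [328.8817 290.994 ]
[  0.4414  -0.2326   0.0567   0.0142 771.    ] [355.7743 416.9637]
[  0.4441  -0.1766   0.0557   0.0272 199.    ] [358.2462 356.0452]
[  0.4431  -0.2576   0.0559   0.0288 730.    ] [387.2836 381.9014]
0.19212632152389117
```

View pics/z7.png

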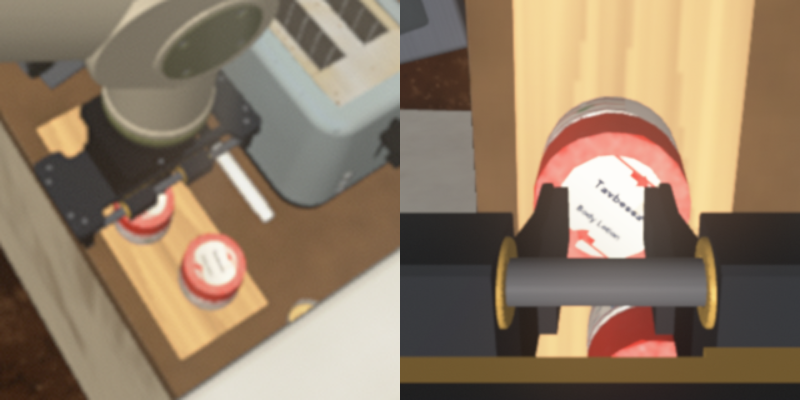

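Run:
```python
from meas import *
w=dict(np.load('wrist7.npz'));P=cloud(w)
# zoom px (x-400)*.8+160, y*.8+140
for zx,zy in((545,205),(548,240),(550,280),(552,310),(660,205),(665,240),(670,280),(610,200),(610,240)):
    u,v=int((zx-400)*.8+160),int(zy*.8+140);print((u,v),P[v,u],w['depth'][v,u],w['frame'][v,u])
plan(.443,-.167,.027)
cv2.imwrite('pics/z7b.png',cv2.resize(w['frame'][220:420,220:440,::-1],(792,600),interpolation=cv2.INTER_CUBIC))
```

```text
(276, 304) [ 0.4289 -0.1518  0.0835] 0.15853798 [70 58 50]
(278, 332) [ 0.4311 -0.1539  0.1015] 0.14174399 [65 55 49]
(280, 364) [ 0.4426 -0.1344  0.1528] 0.08634667 [116 112 112]
(281, 388) [ 0.4298 -0.1667  0.1142] 0.13342227 [75 67 65]
(368, 304) [ 0.4624 -0.1616  0.0802] 0.16206218 [84 69 61]
(372, 332) [ 0.4617 -0.1619  0.1008] 0.14250456 [71 61 55]
(376, 364) [ 0.4617 -0.1398  0.1517] 0.08755398 [115 112 112]
(328, 300) [ 0.4455 -0.1669  0.0573] 0.18671852 [253 251 246]
(328, 332) [ 0.4417 -0.1824  0.0572] 0.1915297 [250 248 241]
t 11.875 pos [ 0.4431 -0.1679  0.0271] yaw -13.778527666780997 tiltz [ 0.0001  0.0001 -1.    ] F [-0.0045 -0.0344 -0.0528] w 0.19212632152389117 
 shift mm [-0.3031 -0.8447  0.0513] turn 0.003865421416745729 j [-0.1508  0.1637  0.45    2.0483 -0.0875  0.9474  0.1046]
```

View pics/z7b.png

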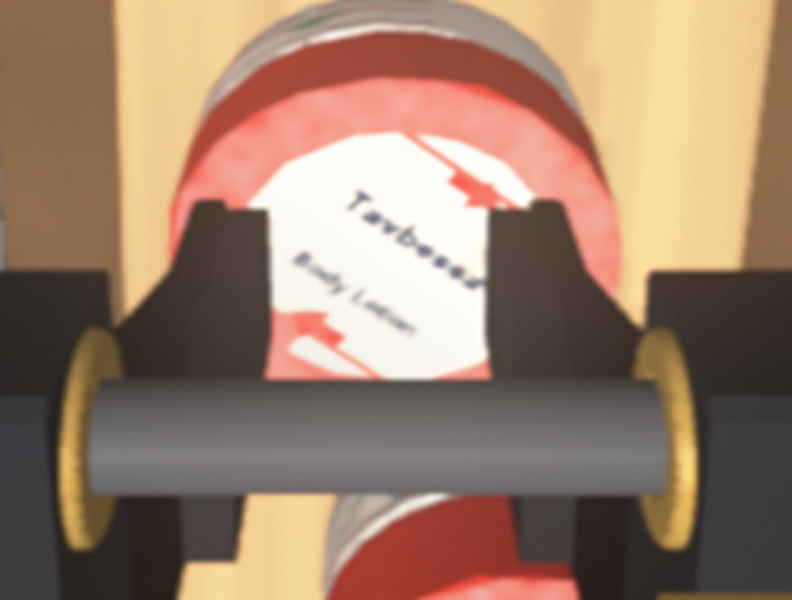

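Call:
arm_command(moves="0 0 0 0 -1; 0 0 0 0 -1; 0 0 0 0 -1; 0 0 0 0 -1")

```text
time_s: 12.38
ee_pos: [0.4431, -0.1679, 0.027]
ee_rot: [0.993, -0.12, 0.0, -0.0]
force: [-0.6, 0.4, -0.3]
gripper_width: 0.005
```

Run:
```python
from meas import *
w=snap('wrist','wrist8');c=snap('side','side8');s=snap('scene','scene8')
for k in (w,c,s):
  print('-')
  for t in tops(k,.053,.062,(.38,.52,-.33,-.08)): print(np.array(t[:5]),t[5])
print(arm.sense()['gripper_width'],arm.sense()['force'])
cv2.imwrite('pics/z8.png',np.hstack([cv2.resize(s['frame'][200:300,330:470,::-1],(400,400),interpolation=cv2.INTER_CUBIC),cv2.resize(w['frame'][140:460,160:480,::-1],(400,400))]))
```

```text
-
[   0.4459   -0.1677    0.0572    0.0281 5901.    ] [329.8531 278.2854]
[  0.4317  -0.2298   0.0555   0.0058 135.    ] [333.2741 419.8222]
-
[  0.4441  -0.1766   0.0557   0.0272 204.    ] [356.2206 357.0931]
[  0.4431  -0.2582   0.0559   0.029  730.    ] [387.1452 381.9493]
-
[  0.4414  -0.2564   0.0564   0.0298 148.    ] [421.4797 243.0135]
[ 0.447  -0.1513  0.057   0.0248 53.    ] [387.0566 257.0566]
0.0031672391536768803 [ 0.5742  0.013  -0.91  ]
```

View pics/z8.png

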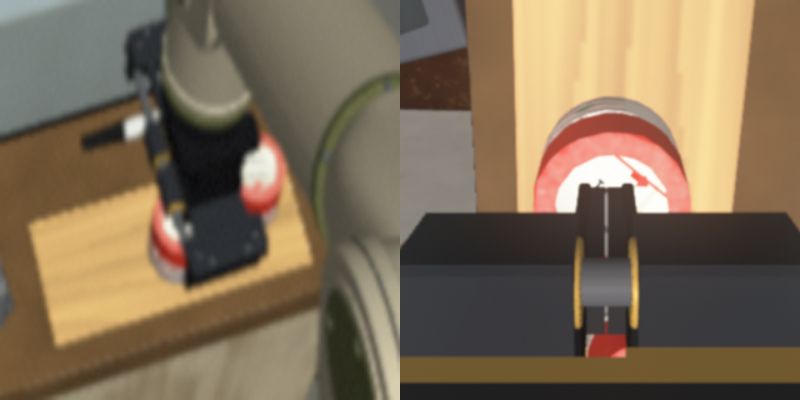

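The fingers closed fully and seem to pass through the pot, with no force on the wrist and no motion of the pot. I'll open gently and watch the force.

Call:
arm_command(moves="0 0 0 0 -0.5; 0 0 0 0 -0.5; 0 0 0 0 -0.5")

```text
time_s: 12.9
ee_pos: [0.4431, -0.1679, 0.027]
ee_rot: [0.993, -0.12, 0.0, -0.0]
force: [-0.1, -0.3, -1.4]
gripper_width: 0.217
```

Call:
arm_command(moves="0 0 0 0 0.2; 0 0 0 0 0.2; 0 0 0 0 0.2; 0 0 0 0 0.2")

```text
time_s: 13.4
ee_pos: [0.443, -0.1679, 0.027]
ee_rot: [0.993, -0.12, 0.0, -0.0]
force: [-0.4, 1.1, -0.3]
gripper_width: 0.573
```

Call:
arm_command(moves="0 0 0 0 1; 0 0 0 0 1; 0 0 0 0 1; 0 0 0 0 1")

```text
time_s: 13.9
ee_pos: [0.4431, -0.1679, 0.027]
ee_rot: [0.993, -0.12, 0.0, -0.0]
force: [-0.9, 0.6, 0.0]
gripper_width: 0.947
```

Run:
```python
from meas import *
w=snap('wrist','wrist9');c=snap('side','side9')
for k in (w,c):
  print('-')
  for t in tops(k,.053,.062,(.38,.52,-.33,-.08)): print(np.array(t[:5]),t[5])
plan(.443,-.168,.012)
```

```text
-
[    0.4456    -0.1686     0.0573     0.0288 10819.    ] [329.0901 297.5543]
[   0.4473   -0.2364    0.0566    0.0207 1100.    ] [365.7245 417.0782]
-
[ 0.4497 -0.164   0.0558  0.0253 67.    ] [350.791  345.2836]
[  0.4445  -0.1787   0.0561   0.0262 275.    ] [356.7164 355.3964]
[  0.4428  -0.2571   0.0558   0.029  730.    ] [387.2616 381.9178]
t 14.0 pos [ 0.443  -0.1679  0.027 ] yaw -13.778982691254434 tiltz [-0.      0.0001 -1.    ] F [-0.6216 -0.251   0.3825] w 0.9797463525274389 
 shift mm [-0.0097  0.1059 15.0084] turn 0.003857479741506964 j [-0.1508  0.1638  0.45    2.0483 -0.0875  0.9474  0.1047]
```

View pics/wrist9.png

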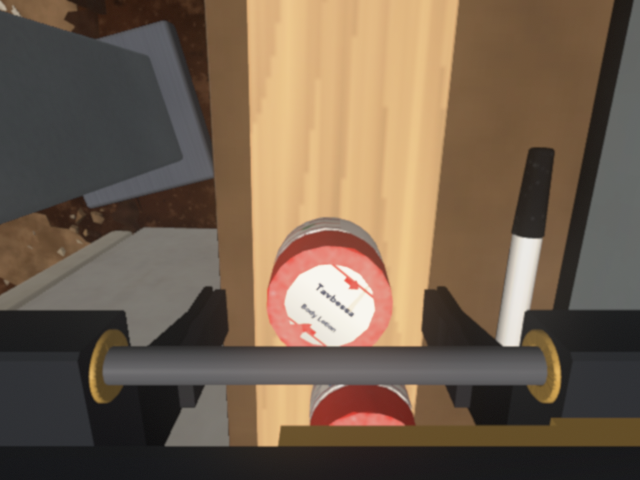

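The pot did not move at all, so the fingers met nothing at this height. The spec says straight-sided and puts the point half-way up, so I'll try the grip at mid height, with a limited closing command.

Call:
arm_command(moves="0 0 5 0 1; 0 0 10 0 1; 0 0 14 0 1; 0 0 14 0 1")

```text
time_s: 14.5
ee_pos: [0.4427, -0.1678, 0.0126]
ee_rot: [0.993, -0.12, -0.0, 0.0]
force: [-0.9, -0.2, -0.3]
gripper_width: 1.0
```

Call:
arm_command(moves="0 0 0 0 0.3; 0 0 0 0 0.3; 0 0 0 0 0.3; 0 0 0 0 0.3; 0 0 0 0 0.3", force=15)

```text
time_s: 15.12
ee_pos: [0.4433, -0.1679, 0.0132]
ee_rot: [0.993, -0.12, 0.0, -0.0]
force: [0.7, -1.1, 0.8]
gripper_width: 0.665
```

Run:
```python
from meas import *
w=snap('wrist','wrist10');plan(.443,-.168,.012)
for t in tops(w,.053,.062,(.38,.52,-.33,-.08)): print(np.array(t[:5]),t[5])
```

```text
t 15.175 pos [ 0.4433 -0.1679  0.0132] yaw -13.777611079486384 tiltz [ 0.0005 -0.0001 -1.    ] F [ 0.8412 -0.3519 -0.422 ] w 0.6540144194884776 
 shift mm [-0.2994  0.1318  1.1618] turn 0.003881418882918597 j [-0.1459  0.1872  0.4474  2.0587 -0.1018  0.9157  0.1163]
[    0.4461    -0.158      0.0573     0.0385 11324.    ] [324.163  304.2164]
```

Call:
arm_command(moves="0 0 0 0 0.1; 0 0 0 0 0.1; 0 0 0 0 0.1; 0 0 0 0 0.1")

```text
time_s: 15.68
ee_pos: [0.4433, -0.168, 0.0132]
ee_rot: [0.993, -0.12, 0.0, -0.0]
force: [2.6, -0.9, 0.8]
gripper_width: 0.655
```

Run:
```python
from meas import *
w=snap('wrist','wrist11');plan(.443,-.168,.012)
cv2.imwrite('pics/z11.png',w['frame'][:,:,::-1])
```

```text
t 15.725 pos [ 0.4433 -0.1679  0.0132] yaw -13.777359183324018 tiltz [ 0.0005 -0.     -1.    ] F [ 2.1445 -0.2412  2.2307] w 0.6555937789575087 
 shift mm [-0.2742  0.1343  1.1554] turn 0.0038858153003249463 j [-0.1459  0.1872  0.4474  2.0587 -0.1018  0.9158  0.1164]
```

View pics/z11.png

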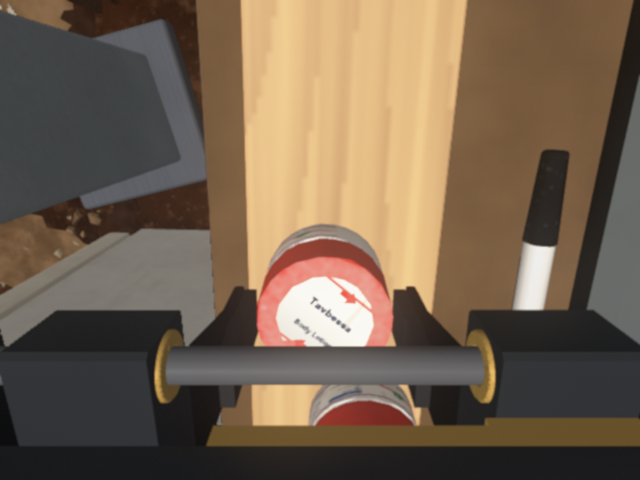

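Now it stalls at 0.655, which is 57 mm, so there is real contact at mid height. I'll tighten and do a test lift.

Call:
arm_command(moves="0 0 0 0 -1; 0 0 0 0 -1; 0 0 0 0 -1", force=15)

```text
time_s: 16.1
ee_pos: [0.4433, -0.1679, 0.0131]
ee_rot: [0.993, -0.12, 0.0, -0.0]
force: [2.1, 0.3, 2.3]
gripper_width: 0.655
```

Call:
arm_command(moves="0 0 -5 0 -1; 0 0 -12 0 -1; 0 0 -20 0 -1; 0 0 -20 0 -1")

```text
time_s: 16.6
ee_pos: [0.4435, -0.168, 0.0338]
ee_rot: [0.993, -0.12, 0.001, -0.0]
force: [-0.2, 0.2, -1.4]
gripper_width: 0.654
```

Run:
```python
from meas import *
w=snap('wrist','wrist12');plan(.5594,.2465,.15,-12.5)
for t in tops(w,.053,.09,(.38,.52,-.22,-.12)): print(np.array(t[:5]),t[5])
```

```text
t 16.65 pos [ 0.4433 -0.1679  0.0334] yaw -13.774970622831287 tiltz [ 0.0007  0.0001 -1.    ] F [-0.2763 -0.1803 -1.6049] w 0.6531645989115202 
 shift mm [  14.2028 -430.1327 -116.4861] turn -0.022252435234608736 j [-0.1531  0.1533  0.4512  2.0433 -0.0817  0.961   0.0999]
[    0.4457    -0.1616     0.0779     0.0402 13917.    ] [324.2289 298.1019]
```

View pics/wrist12.png

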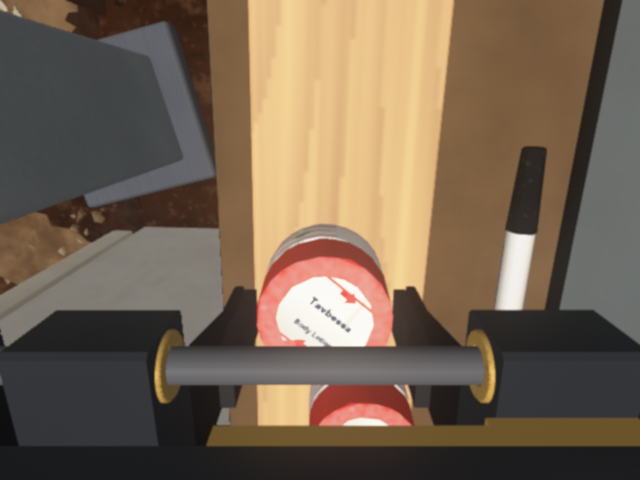

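The pot lifts cleanly (top at 0.078, width 0.653). Carrying it to the middle of the card.

Call:
arm_command(moves="0 0 -40 0 -1; 0 0 -85 0 -1; 1 -20 -110 0 -1; 2 -55 -116 0 -1; 3 -95 -116 0 -1")

```text
time_s: 17.27
ee_pos: [0.4691, -0.0757, 0.1496]
ee_rot: [0.993, -0.121, 0.001, -0.0]
force: [0.9, -0.3, -1.7]
gripper_width: 0.659
```

Call:
arm_command(moves="1 -45 0 0 -1; 3 -90 0 0 -1; 5 -135 0 0 -1; 7 -180 0 -0.01 -1; 9 -225 0 -0.02 -1")

```text
time_s: 17.9
ee_pos: [0.531, 0.1414, 0.1487]
ee_rot: [0.994, -0.11, -0.0, 0.0]
force: [-0.2, -0.8, 0.1]
gripper_width: 0.658
```

Call:
arm_command(moves="1 -40 0 0 -1; 2 -75 0 0 -1; 2 -100 0 0 -1; 2 -110 0 0 -1")

```text
time_s: 18.4
ee_pos: [0.5565, 0.2484, 0.1483]
ee_rot: [0.994, -0.109, -0.001, 0.0]
force: [-0.6, -0.2, -0.5]
gripper_width: 0.654
```

Run:
```python
from meas import *
plan(.5594,.2465,.0105,-12.5)
c=snap('side','side13')
for t in tops(c,.05,.062,(.4,.51,-.33,-.12))+tops(c,.071,.08,(.5,.64,.28,.4)): print(np.array(t[:5]),t[5])
```

```text
t 18.4 pos [0.5565 0.2484 0.1483] yaw -12.523510344618584 tiltz [-0.0011 -0.0002 -1.    ] F [-0.5684 -0.2003 -0.46  ] w 0.6535206161283016 
 shift mm [  3.3834   1.1281 137.8138] turn -0.00041033292187275805 j [-0.5988  0.3175  0.1294  1.5621 -0.0426  1.2658 -0.6815]
[  0.4423  -0.2572   0.0557   0.0295 772.    ] [387.1036 382.2319]
[  0.566    0.3169   0.0732   0.0287 113.    ] [229.6726 177.6195]
```

View pics/side13.png

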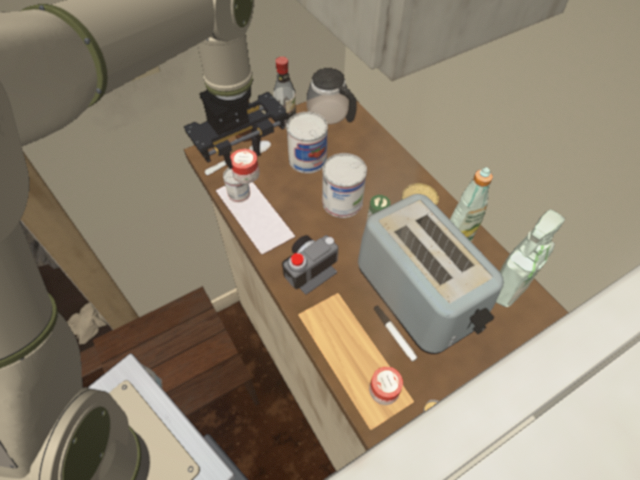

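Pot A hangs over the card and the tin is still at (236,185). Lowering.

Call:
arm_command(moves="3 1 45 0 -1; 3 1 85 0 -1; 3 1 112 0 -1; 3 1 128 0 -1; 3 1 134 0 -1")

```text
time_s: 19.08
ee_pos: [0.5596, 0.2445, 0.0146]
ee_rot: [0.994, -0.11, -0.0, 0.0]
force: [0.1, -0.0, -0.6]
gripper_width: 0.657
```

Call:
arm_command(moves="0 0 1 0 -1; 0 0 2 0 -1; 0 0 3 0 -1; 0 0 3 0 -1")

```text
time_s: 19.58
ee_pos: [0.5598, 0.2454, 0.0124]
ee_rot: [0.994, -0.11, 0.0, -0.0]
force: [-1.1, -0.0, -1.0]
gripper_width: 0.658
```

Call:
arm_command(moves="0 0 1 0 -1; 0 0 2 0 -1; 0 0 2 0 -1; 0 0 2 0 -1")

```text
time_s: 20.08
ee_pos: [0.5597, 0.2453, 0.0102]
ee_rot: [0.994, -0.11, 0.0, -0.0]
force: [-0.9, 0.2, 1.9]
gripper_width: 0.656
```

Contact felt (+1.9 N). Releasing and going up.

Call:
arm_command(moves="0 0 0 0 1; 0 0 0 0 1; 0 0 0 0 1; 0 0 0 0 1")

```text
time_s: 20.58
ee_pos: [0.5596, 0.2453, 0.01]
ee_rot: [0.994, -0.11, -0.0, -0.0]
force: [-0.2, 0.6, 0.5]
gripper_width: 0.974
```

Call:
arm_command(moves="0 0 -20 0 1; 0 0 -55 0 1; 0 0 -95 0 1; 0 0 -125 0 1; 0 0 -138 0 1")

```text
time_s: 21.2
ee_pos: [0.5607, 0.2457, 0.1513]
ee_rot: [0.994, -0.11, 0.002, -0.001]
force: [0.2, 0.5, -0.6]
gripper_width: 0.998
```

Run:
```python
from meas import *
c=snap('side','side14')
for t in tops(c,.05,.062,(.4,.51,-.33,-.12))+tops(c,.048,.058,(.5,.64,.17,.28))+tops(c,.071,.08,(.5,.64,.28,.4)): print(np.array(t[:5]),t[5])
plan(.4435,-.256,.15)
```

```text
[  0.4428  -0.2583   0.0557   0.0294 769.    ] [387.1287 382.2536]
[  0.5586   0.2415   0.0528   0.0298 373.    ] [252.7399 200.5147]
[  0.5736   0.3156   0.0727   0.0297 250.    ] [235.02  175.156]
t 21.25 pos [0.5608 0.2458 0.1517] yaw -12.638882347428002 tiltz [ 0.0038  0.0022 -1.    ] F [-0.2263 -0.1107  1.2567] w 0.9997245233634815 
 shift mm [ -4.6833 515.353    0.1521] turn 0.023755984544397535 j [-0.5947  0.317   0.1331  1.5556 -0.0436  1.2674 -0.6759]
```

View pics/side14.png

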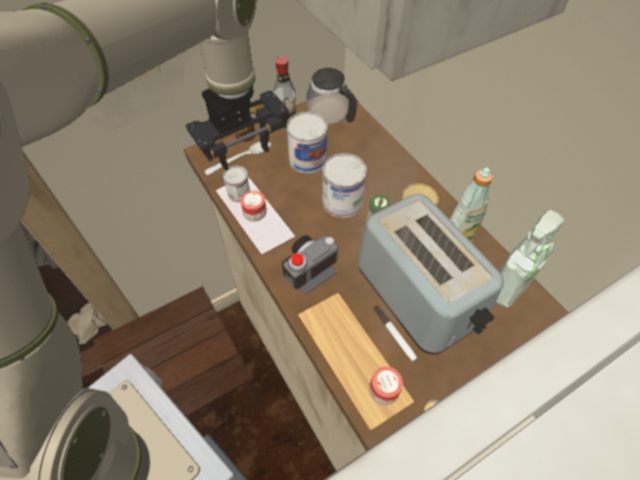

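Both stand upright on the card, at (253,203) and (236,180). Now pot B at (387,382).

Call:
arm_command(moves="0 45 0 0 1; -1 105 0 0 1; -2 165 0 0 1; -2 225 0 0.01 1; -3 285 0 0.02 1")

```text
time_s: 21.88
ee_pos: [0.4932, -0.034, 0.1474]
ee_rot: [0.993, -0.12, -0.0, 0.0]
force: [0.6, 0.2, -0.1]
gripper_width: 0.999
```

Call:
arm_command(moves="0 60 0 0 1; -1 120 0 0 1; -1 175 0 0 1; -2 215 0 0 1; -2 230 0 0 1")

```text
time_s: 22.5
ee_pos: [0.4362, -0.2572, 0.1475]
ee_rot: [0.993, -0.122, -0.001, 0.0]
force: [-0.4, -0.1, 0.1]
gripper_width: 1.003
```

Run:
```python
from meas import *
plan(.4435,-.256,.013)
c=snap('side','side15');w=snap('wrist','wrist15')
for k in(c,w):
  for t in tops(k,.05,.062,(.4,.51,-.33,-.12)): print(np.array(t[:5]),t[5])
```

```text
t 22.5 pos [ 0.4362 -0.2572  0.1475] yaw -13.976831718493322 tiltz [-0.0011 -0.0001 -1.    ] F [-0.3543 -0.1342  0.0771] w 1.0026848430178545 
 shift mm [  6.9827  -2.9691 134.448 ] turn 0.0004043627943204342 j [-0.0504  0.0904  0.5249  1.8454 -0.0476  1.2192  0.2453]
[  0.4425  -0.2575   0.0557   0.0293 471.    ] [390.6497 386.1125]
[   0.4428   -0.2558    0.0573    0.0291 4830.    ] [332.8101 223.6774]
```

Call:
arm_command(moves="6 -2 40 0 1; 6 -2 80 0 1; 6 -2 110 0 1; 6 -2 127 0 1; 6 -2 134 0 1")

```text
time_s: 23.22
ee_pos: [0.4442, -0.2535, 0.0134]
ee_rot: [0.993, -0.119, -0.0, -0.0]
force: [0.2, -0.7, 1.0]
gripper_width: 0.997
```

Call:
arm_command(moves="0 0 0 0 0.3; 0 0 0 0 0.3; 0 0 0 0 0.3; 0 0 0 0 0.1; 0 0 0 0 0.1", force=15)

```text
time_s: 23.85
ee_pos: [0.4442, -0.2546, 0.0145]
ee_rot: [0.993, -0.12, 0.0, -0.0]
force: [-0.5, 0.5, 4.8]
gripper_width: 0.659
```

Call:
arm_command(moves="0 0 0 0 -1; 0 0 0 0 -1; 0 0 0 0 -1")

```text
time_s: 24.22
ee_pos: [0.4442, -0.2546, 0.0144]
ee_rot: [0.993, -0.12, 0.0, -0.0]
force: [-1.5, 1.2, 6.0]
gripper_width: 0.654
```

Call:
arm_command(moves="0 0 -10 0 -1; 0 0 -40 0 -1; 0 0 -85 0 -1; 1 -20 -120 0 -1; 2 -55 -136 0 -1")

```text
time_s: 24.85
ee_pos: [0.4595, -0.2025, 0.1526]
ee_rot: [0.993, -0.121, 0.002, 0.0]
force: [1.1, 1.4, -1.0]
gripper_width: 0.661
```

Run:
```python
from meas import *
plan(.5441,.1762,.15,-12.5)
```

```text
t 24.85 pos [ 0.4595 -0.2025  0.1526] yaw -13.947269971877702 tiltz [ 0.003  -0.0009 -1.    ] F [ 1.0882  1.3568 -0.9993] w 0.6611099994216371 
 shift mm [  -9.206  -387.9081    2.5157] turn -0.025259626174511718 j [-0.135   0.0708  0.4838  1.8505 -0.0352  1.2254  0.1162]
```

Call:
arm_command(moves="-1 -45 0 0 -1; -2 -90 0 0 -1; -3 -135 0 0 -1; -4 -180 0 0 -1; -5 -225 0 -0.02 -1")

```text
time_s: 25.48
ee_pos: [0.5079, 0.0194, 0.1505]
ee_rot: [0.994, -0.11, 0.0, -0.0]
force: [-0.6, 0.2, -0.8]
gripper_width: 0.651
```

Call:
arm_command(moves="-1 -45 0 0 -1; -2 -90 0 0 -1; -3 -130 0 0 -1; -4 -155 0 0 -1; -4 -160 0 0 -1")

```text
time_s: 26.1
ee_pos: [0.5385, 0.1767, 0.1501]
ee_rot: [0.994, -0.109, -0.0, 0.0]
force: [-0.4, 0.2, -0.2]
gripper_width: 0.649
```

Run:
```python
from meas import *
plan(.5441,.1762,.0115,-12.5)
c=snap('side','side16');s=snap('scene','scene16')
P=cloud(s)
for t in tops(s,.045,.060,(.5,.64,.15,.4))+tops(s,.068,.08,(.5,.64,.28,.4)): print(np.array(t[:5]),t[5])
```

```text
t 26.1 pos [0.5385 0.1767 0.1501] yaw -12.490412362362923 tiltz [-0.0003 -0.     -1.    ] F [-0.4373  0.2314 -0.1774] w 0.6488223621615254 
 shift mm [  5.5797  -0.6853 138.5643] turn 0.00016733584425510095 j [-0.5434  0.2236  0.1689  1.6768 -0.0395  1.2448 -0.584 ]
[  0.5589   0.245    0.0531   0.0305 319.    ] [243.373  288.7931]
[ 0.5639  0.3211  0.054   0.026  46.    ] [218.9783 304.4783]
[  0.5726   0.3181   0.0727   0.0303 303.    ] [216.198  293.6832]
```

View pics/side16.png

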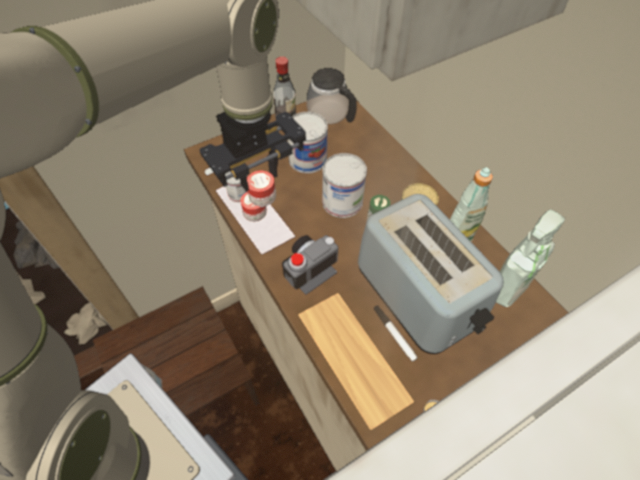

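Pot B is above its slot, and pot A and the tin are in place. Lowering.

Call:
arm_command(moves="5 0 45 0 -1; 5 0 85 0 -1; 5 0 112 0 -1; 5 0 128 0 -1; 5 0 136 0 -1")

```text
time_s: 26.82
ee_pos: [0.5439, 0.1731, 0.0139]
ee_rot: [0.994, -0.111, 0.0, 0.0]
force: [-0.4, -1.0, 0.4]
gripper_width: 0.655
```

Call:
arm_command(moves="0 0 1 0 -1; 0 0 2 0 -1; 0 0 3 0 -1; 0 0 3 0 -1")

```text
time_s: 27.32
ee_pos: [0.5442, 0.1742, 0.0116]
ee_rot: [0.994, -0.11, 0.0, -0.0]
force: [0.7, 1.6, 0.6]
gripper_width: 0.656
```

Call:
arm_command(moves="0 0 0.5 0 -1; 0 0 0.5 0 -1; 0 0 0.5 0 1; 0 0 0.5 0 1; 0 0 0.5 0 1")

```text
time_s: 27.95
ee_pos: [0.5436, 0.174, 0.0104]
ee_rot: [0.994, -0.11, -0.0, 0.0]
force: [0.4, -0.7, 0.1]
gripper_width: 0.914
```

Call:
arm_command(moves="0 0 0 0 1; 0 0 -30 0 1; 0 0 -70 0 1; 0 0 -105 0 1; 0 0 -138 0 1")

```text
time_s: 28.58
ee_pos: [0.5437, 0.174, 0.1499]
ee_rot: [0.994, -0.11, 0.0, -0.0]
force: [1.1, 1.3, -0.1]
gripper_width: 0.997
```

Run:
```python
from meas import *
c=snap('side','side17')
for t in tops(c,.048,.058,(.5,.64,.1,.28))+tops(c,.071,.08,(.5,.64,.28,.4))+tops(c,.091,.104,(.4,.6,-.1,.1)): print(np.array(t[:5]),t[5])
s=snap('scene','scene17')
h=cv2.cvtColor(c['frame'],cv2.COLOR_RGB2HSV);P=cloud(c)
red=((h[...,0]<8)|(h[...,0]>172))&(h[...,1]>120)&(h[...,2]>90)&(P[...,2]>.093)&(P[...,2]<.105)&(P[...,1]<.1)&(P[...,0]<.6)
for b,st,ce in blobs(red,40):
    cn=cv2.convexHull(max(cv2.findContours(b.astype(np.uint8),0,1)[0],key=len))[:,0]
    Q=np.array([onz(c,*p,.098)[:2] for p in cn.astype(float)],np.float32);print('cap side',cv2.minEnclosingCircle(Q))
w=dict(np.load('wrist1.npz'));h=cv2.cvtColor(w['frame'],cv2.COLOR_RGB2HSV)
red=((h[...,0]<8)|(h[...,0]>172))&(h[...,1]>180)&(h[...,2]>150);red[80:]=0
for b,st,ce in blobs(red,100):
    (u,v),r=cv2.minEnclosingCircle(max(cv2.findContours(b.astype(np.uint8),0,1)[0],key=len));print('cap wrist',ce,onz(w,u,v,.098),r)
plan(.4985,.030,.15)
```

```text
[  0.5597   0.2402   0.053    0.03   371.    ] [252.7871 200.566 ]
[  0.5442   0.168    0.0527   0.0304 412.    ] [268.7282 221.4757]
[  0.4977   0.0279   0.0976   0.0145 126.    ] [297.3095 259.4841]
cap side ((0.4977370500564575, 0.028144672513008118), 0.013990694656968117)
cap wrist [328.1807  36.6625] [0.4984 0.0304 0.098 ] 26.843183517456055
t 28.675 pos [0.5457 0.1747 0.1525] yaw -12.646561913379296 tiltz [ 0.0056  0.0026 -1.    ] F [ 0.4337 -0.292   0.7097] w 1.0025101937045355 
 shift mm [-14.4234 151.5351   1.816 ] turn 0.023621950833423444 j [-0.539   0.23    0.1744  1.6643 -0.0422  1.2448 -0.5766]
```

View pics/side17.png

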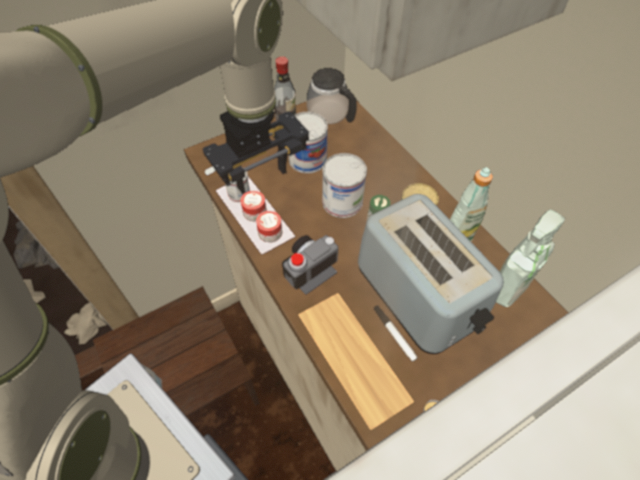

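All three stand on the card. I'm going to the shutter now and closing the fingers on the way.

Call:
arm_command(moves="-3 40 0 0.01 -1; -8 90 0 0.02 -1; -13 130 0 0.02 -1; -15 152 0 0.02 -1; -15 152 0 0.02 -1")

```text
time_s: 29.3
ee_pos: [0.4958, 0.0281, 0.1484]
ee_rot: [0.993, -0.121, 0.0, -0.0]
force: [0.1, 1.3, 0.6]
gripper_width: 0.516
```

Call:
arm_command(moves="0 0 0 0 -1; 0 0 0 0 -1; 0 0 0 0 -1")

```text
time_s: 29.68
ee_pos: [0.496, 0.0298, 0.1484]
ee_rot: [0.993, -0.119, -0.0, 0.0]
force: [0.0, 0.2, 0.5]
gripper_width: 0.173
```

Run:
```python
from meas import *
plan(.498,.0295,.103)
c=snap('side','side18')
for t in tops(c,.048,.058,(.5,.64,.1,.28))+tops(c,.071,.08,(.5,.64,.28,.4)): print(np.array(t[:5]),t[5])
```

```text
t 29.675 pos [0.496  0.0298 0.1484] yaw -13.70461402237129 tiltz [-0.0002 -0.     -1.    ] F [0.0157 0.176  0.4657] w 0.173329760677481 
 shift mm [ 2.0287 -0.2083 45.4096] turn 0.0051554578738433054 j [-0.4021  0.0682  0.2621  1.8558 -0.0188  1.2202 -0.3733]
[  0.5626   0.2546   0.053    0.0245 151.    ] [251.1589 196.106 ]
[ 0.5375  0.1511  0.0523  0.0136 55.    ] [272.2545 226.8182]
[  0.5729   0.3147   0.0729   0.0306 244.    ] [234.9918 174.9221]
```

View pics/side18.png

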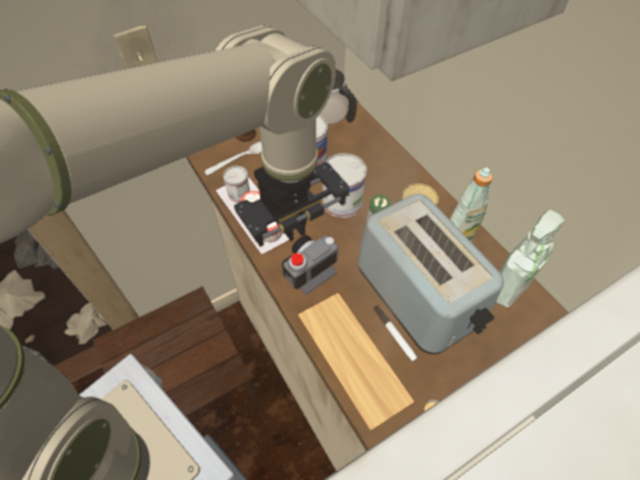

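Call:
arm_command(moves="2 0 15 0 -1; 2 0 30 0 -1; 2 0 40 0 -1; 2 0 43 0 -1; 2 0 43 0 -1")

```text
time_s: 30.35
ee_pos: [0.4978, 0.0285, 0.1055]
ee_rot: [0.993, -0.12, -0.0, 0.0]
force: [0.0, -0.9, -0.6]
gripper_width: 0.003
```

Run:
```python
from meas import *
plan(.498,.0295,.091)
w=snap('wrist','wrist19');s=snap('scene','scene19')
cv2.imwrite('pics/z19.png',cv2.resize(s['frame'][210:330,180:340,::-1],(800,600),interpolation=cv2.INTER_CUBIC))
for t in tops(s,.045,.060,(.5,.64,.15,.4))+tops(s,.068,.08,(.5,.64,.28,.4)): print(np.array(t[:5]),t[5])
```

```text
t 30.35 pos [0.4978 0.0285 0.1055] yaw -13.779326189457084 tiltz [-0.0001 -0.     -1.    ] F [ 0.0216 -0.869  -0.5597] w 0.003245007738025358 
 shift mm [-0.0254 -1.0311 14.4779] turn 0.0038514845668959907 j [-0.3957  0.1127  0.2639  1.9045 -0.0325  1.1285 -0.36  ]
[  0.5434   0.1746   0.0529   0.031  306.    ] [269.0196 281.9379]
[  0.5583   0.2448   0.0533   0.0309 325.    ] [243.28   289.1477]
[ 0.5638  0.3212  0.0523  0.026  52.    ] [219.2885 304.4423]
[  0.5726   0.3174   0.0729   0.0303 306.    ] [216.2059 293.9085]
```

View pics/wrist19.png

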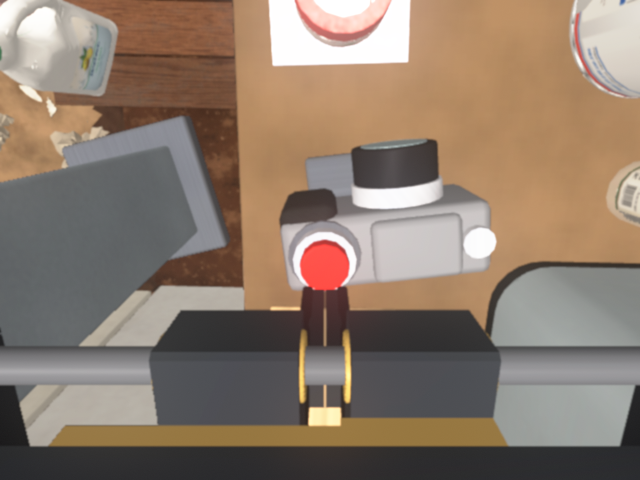

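View pics/z19.png

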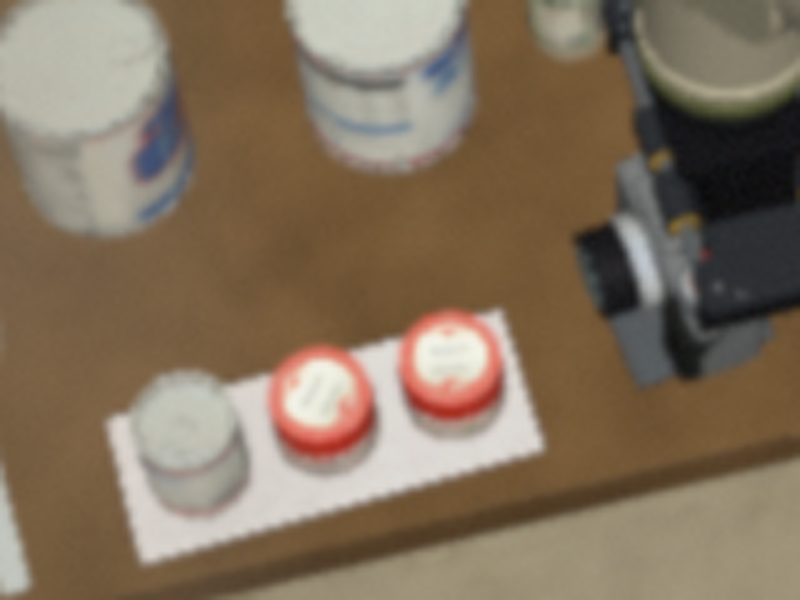

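Run:
```python
from meas import *
w=dict(np.load('wrist19.npz'));h=cv2.cvtColor(w['frame'],cv2.COLOR_RGB2HSV)
red=((h[...,0]<8)|(h[...,0]>172))&(h[...,1]>180)&(h[...,2]>150);red[:200]=0
P=cloud(w)
for b,st,ce in blobs(red,100):
    (u,v),r=cv2.minEnclosingCircle(max(cv2.findContours(b.astype(np.uint8),0,1)[0],key=len));print(ce,onz(w,u,v,.098),r,np.median(P[b],0))
```

```text
[323.4344 271.7495] [0.4991 0.0316 0.098 ] 24.788135528564453 [0.4976 0.0283 0.0991]
```

The cap estimates, (0.498–0.499, 0.028–0.032), agree. I'll press in small steps from 0.1055.

Call:
arm_command(moves="0 -1 4 0 -1; 0 -1 6 0 -1; 0 -1 8 0 -1; 0 -1 8 0 -1")

```text
time_s: 30.95
ee_pos: [0.4979, 0.0295, 0.0974]
ee_rot: [0.993, -0.12, -0.0, 0.0]
force: [0.6, -0.7, 0.1]
gripper_width: 0.007
```

Call:
arm_command(moves="0 0 1 0 -1; 0 0 2 0 -1; 0 0 3 0 -1; 0 0 3 0 -1")

```text
time_s: 31.45
ee_pos: [0.4979, 0.0295, 0.0944]
ee_rot: [0.993, -0.12, -0.0, 0.0]
force: [0.0, 0.1, 0.1]
gripper_width: 0.007
```

```bash
python3 -c "
from meas import *
plan(.498,.0295,.090)"
```

```text
t 31.45 pos [0.4979 0.0295 0.0944] yaw -13.778822841094735 tiltz [-0.0001  0.     -1.    ] F [0.0141 0.1471 0.098 ] w 0.007025687680602663 
 shift mm [ 0.0471 -0.0511  4.4484] turn 0.0038602696531035985 j [-0.3955  0.1253  0.2629  1.9162 -0.0364  1.1048 -0.3587]
```

Call:
arm_command(moves="0 0 1 0 -1; 0 0 2 0 -1; 0 0 2 0 -1")

```text
time_s: 31.82
ee_pos: [0.498, 0.0295, 0.0925]
ee_rot: [0.993, -0.12, -0.0, -0.0]
force: [-0.2, 0.7, -0.1]
gripper_width: 0.001
```

Run:
```python
from meas import *
for n in('wrist','side'):
    w=snap(n,n+'20')
    print(arm.sense()['force'],arm.sense()['ee_pos'])
    h=cv2.cvtColor(w['frame'],cv2.COLOR_RGB2HSV)
    red=((h[...,0]<8)|(h[...,0]>172))&(h[...,1]>150)&(h[...,2]>100)
    P=cloud(w);red&=(P[...,1]<.1)&(P[...,0]<.6)&(P[...,2]>.06)
    for b,st,ce in blobs(red,30):print(n,st,ce,np.percentile(P[b],[5,50,95],axis=0))
```

```text
[-0.1023  0.3808  1.267 ] [0.498  0.0295 0.0925]
wrist [ 299  250   51   53 1672] [324.2614 271.7536] [[0.4893 0.0265 0.0956]
 [0.4998 0.0353 0.099 ]
 [0.5096 0.0432 0.1004]]
[-0.8554  1.2824 -0.2113] [0.498  0.0295 0.0925]
side [291 253  12  12 110] [296.9182 258.7364] [[0.4879 0.0195 0.0946]
 [0.4967 0.028  0.0975]
 [0.5087 0.0402 0.1314]]
```

View pics/wrist20.png

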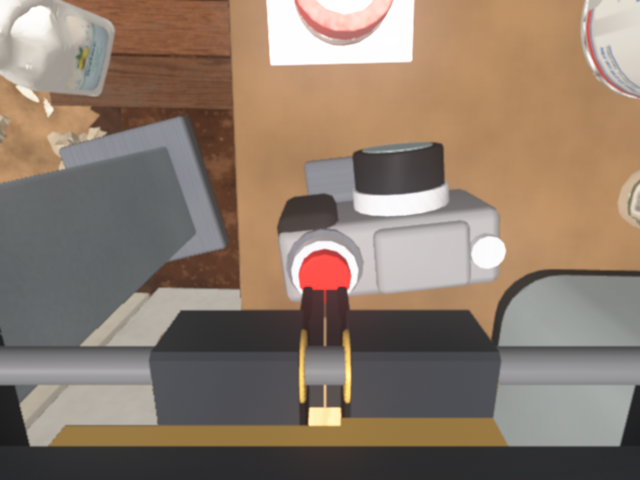

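The cap hasn't sunk even though the TCP reads 0.0925. In the wrist view the finger ends seem well above where the TCP should be, so I'll measure the actual fingertip height.

Run:
```python
from meas import *
for f,cols in(('wrist20',(312,320,332,340)),('wrist7',(276,372))):
    w=dict(np.load(f+'.npz'));P=cloud(w)
    for u in cols:
        print(f,u)
        for v in range(280,312,3): print('  ',v,P[v,u],w['frame'][v,u])
    V=np.linalg.inv(w['view']);print('cam',V[:3,3])
def tip(f,tcp):
    pass
print(arm.sense()['ee_pos'])
```

```text
wrist20 312
   280 [0.4929 0.0322 0.0997] [255  83  75]
   283 [0.4923 0.0302 0.0986] [255  82  74]
   286 [0.4921 0.0291 0.0997] [255  75  69]
   289 [0.4963 0.0419 0.1337] [148  55  54]
   292 [0.4965 0.0421 0.1373] [77 50 51]
   295 [0.4964 0.0416 0.139 ] [76 50 50]
   298 [0.4962 0.0408 0.14  ] [76 50 51]
   301 [0.4963 0.0406 0.1423] [75 50 50]
   304 [0.4963 0.0405 0.1449] [74 50 50]
   307 [0.4964 0.0405 0.1475] [73 49 50]
   310 [0.4965 0.0406 0.1503] [71 49 49]
wrist20 320
   280 [0.4967 0.0314 0.1   ] [255  82  75]
   283 [0.4962 0.0293 0.0988] [255  82  74]
   286 [0.4959 0.0281 0.0995] [255  81  73]
   289 [0.4991 0.0396 0.1302] [225  66  62]
   292 [0.4993 0.0402 0.1346] [81 56 56]
   295 [0.4993 0.0399 0.1368] [80 54 55]
   298 [0.4994 0.0402 0.1403] [79 54 55]
   301 [0.4994 0.0402 0.1431] [78 53 53]
   304 [0.4995 0.0404 0.1462] [76 52 52]
   307 [0.4994 0.0398 0.1475] [74 49 50]
   310 [0.4995 0.0404 0.1512] [73 51 51]
wrist20 332
   280 [0.5024 0.0296 0.0991] [255  82  75]
   283 [0.502  0.028  0.0989] [255  81  73]
   286 [0.5017 0.0266 0.0995] [255  82  74]
   289
[... 1184 characters left out ...]
 [72 58 50]
   304 [ 0.4289 -0.1518  0.0835] [70 58 50]
   307 [ 0.4292 -0.1518  0.0861] [70 58 50]
   310 [ 0.4292 -0.1523  0.0875] [69 57 49]
wrist7 372
   280 [ 0.4664 -0.1618  0.0583] [245 168 151]
   283 [ 0.4661 -0.1634  0.0579] [245 168 151]
   286 [ 0.4657 -0.1611  0.0659] [170 109  97]
   289 [ 0.4654 -0.1614  0.0683] [83 66 56]
   292 [ 0.465  -0.1609  0.072 ] [82 66 56]
   295 [ 0.4647 -0.1607  0.0752] [82 65 56]
   298 [ 0.4645 -0.1608  0.0776] [81 65 57]
   301 [ 0.4642 -0.1611  0.0796] [81 65 56]
   304 [ 0.4639 -0.1608  0.0827] [80 64 55]
   307 [ 0.4637 -0.1609  0.0848] [78 64 55]
   310 [ 0.4634 -0.1612  0.0866] [79 65 56]
cam [ 0.4634 -0.0882  0.2278]
[0.498  0.0295 0.0925]
```

The fingertips are really at z≈0.132 while the TCP reads 0.0925, so the reported TCP lies about 40 mm beyond the visible finger ends. That explains the pot: I was above the lid. I'll check the clearances of the hand with that in mind.

Run:
```python
from meas import *
w=dict(np.load('wrist20.npz'));P=cloud(w)
for u,v in((200,330),(230,360),(230,400),(450,330),(450,360),(450,400),(325,360),(325,430),(600,365),(600,430),(100,365)):
    print((u,v),P[v,u],w['frame'][v,u])
c=dict(np.load('side20.npz'));P=cloud(c)
X=np.array([np.cos(np.radians(-13.8)),np.sin(np.radians(-13.8))]);Y=np.array([-X[1],X[0]])
t=np.array([.498,.0295])
for nm,k in(('side0',0),('wrist20',0)):
    k=dict(np.load(nm+'.npz'));P=cloud(k);d=P[...,:2]-t;a=d@X;b=d@Y
    for z0,z1 in((.085,.1),(.1,.12),(.12,.15),(.15,.2)):
        m=(P[...,2]>z0)&(P[...,2]<z1)&(a>.03)&(a<.3)&(abs(b)<.06)&(k['depth']>.12)
        print(nm,z0,m.sum(),np.percentile(a[m],[0,5,50]) if m.sum() else '')
```

```text
(200, 330) [0.4827 0.0728 0.2149] [52 52 52]
(230, 360) [0.4901 0.0695 0.2237] [72 73 78]
(230, 400) [0.4873 0.0607 0.2235] [79 79 84]
(450, 330) [0.5329 0.061  0.2159] [53 51 52]
(450, 360) [0.5303 0.0602 0.2246] [73 74 77]
(450, 400) [0.5289 0.0515 0.2247] [77 79 84]
(325, 360) [0.5065 0.061  0.2171] [133 129 131]
(325, 430) [0.5047 0.0537 0.2286] [154 121  67]
(600, 365) [0.5612 0.0468 0.2179] [145 145 148]
(600, 430) [ 0.6076 -0.0583  0.1333] [160 165 161]
(100, 365) [0.4616 0.0715 0.2182] [149 147 149]
side0 0.085 280 [0.0301 0.0348 0.064 ]
side0 0.1 299 [0.124  0.128  0.2234]
side0 0.12 49 [0.1273 0.1278 0.1298]
side0 0.15 640 [0.1294 0.1336 0.1936]
wrist20 0.085 7263 [0.03   0.0331 0.0606]
wrist20 0.1 1140 [0.1242 0.1252 0.1404]
wrist20 0.12 2148 [0.1251 0.1266 0.1292]
wrist20 0.15 0
```

View pics/side20.png

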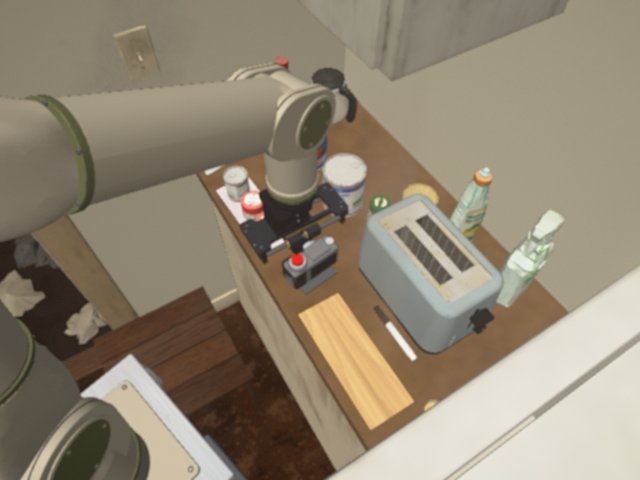

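The whole hand sits 40 mm higher than reported (blocks at 0.215, tip at 0.132), and x and y agree. So contact with the cap should come at a TCP reading of about 0.058, the halfway stop at 0.050 and fully down at 0.042. Toaster clearance is 124 mm against 95 mm of hand.

Call:
arm_command(moves="0 0 10 0 -1; 0 0 20 0 -1; 0 0 28 0 -1; 0 0 30 0 -1; 0 0 30 0 -1")

```text
time_s: 32.55
ee_pos: [0.498, 0.0295, 0.0624]
ee_rot: [0.993, -0.12, -0.0, 0.0]
force: [-0.4, 0.3, -0.1]
gripper_width: 0.003
```

Call:
arm_command(moves="0 0 2 0 -1; 0 0 3 0 -1; 0 0 4 0 -1; 0 0 5 0 -1; 0 0 5 0 -1")

```text
time_s: 33.17
ee_pos: [0.4983, 0.0295, 0.0576]
ee_rot: [0.993, -0.12, 0.0, -0.0]
force: [1.6, 0.1, 0.8]
gripper_width: 0.006
```

Run:
```python
from meas import *
for n in('wrist','side'):
    w=snap(n,n+'21')
    print(arm.sense()['force'],arm.sense()['ee_pos'])
```

```text
[ 1.1936 -0.2909  1.1499] [0.4982 0.0295 0.0577]
[2.214  1.1989 1.699 ] [0.4983 0.0295 0.0577]
```

View pics/wrist21.png

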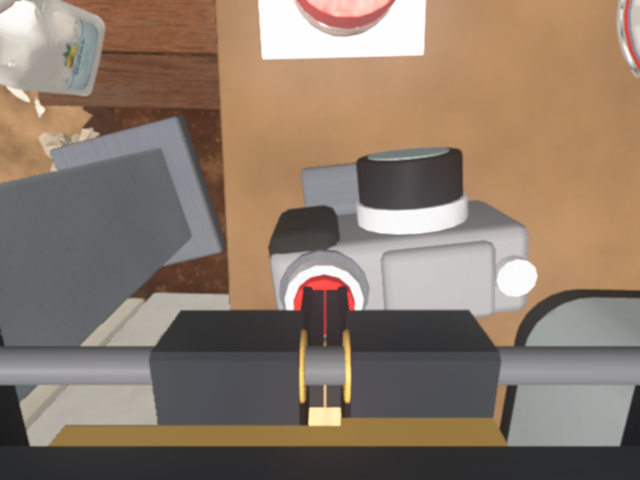

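The fingers are on the cap at (325,290) and contact is starting at about 1.2 N. Continuing to the halfway stop.

Call:
arm_command(moves="0 0 1 0 -1; 0 0 2 0 -1; 0 0 3 0 -1; 0 0 4 0 -1; 0 0 4 0 -1")

```text
time_s: 33.9
ee_pos: [0.498, 0.0295, 0.0535]
ee_rot: [0.993, -0.12, 0.0, -0.0]
force: [2.8, 0.3, 2.2]
gripper_width: 0.009
```

Call:
arm_command(moves="0 0 1 0 -1; 0 0 2 0 -1; 0 0 2 0 -1")

```text
time_s: 34.28
ee_pos: [0.4981, 0.0295, 0.0519]
ee_rot: [0.993, -0.12, 0.0, -0.0]
force: [-0.6, 0.0, 7.0]
gripper_width: 0.003
```

Call:
arm_command(moves="0 0 1 0 -1; 0 0 1 0 -1")

```text
time_s: 34.52
ee_pos: [0.4981, 0.0295, 0.051]
ee_rot: [0.993, -0.12, 0.0, -0.0]
force: [-0.5, -0.4, 8.1]
gripper_width: 0.005
```

The force stepped from 2.2 to 7 N, so this is the stop. I'll ease back slightly to stay well under 8 N, and hold.

Call:
arm_command(moves="0 0 -0.8 0 -1; 0 0 -0.8 0 -1")

```text
time_s: 34.78
ee_pos: [0.4981, 0.0295, 0.0518]
ee_rot: [0.993, -0.12, 0.0, -0.0]
force: [0.4, 0.1, 7.8]
gripper_width: 0.007
```

Run:
```python
from meas import *
s=arm.sense();print(s['time_s'],s['force'],s['ee_pos'])
```

```text
34.775 [0.4135 0.1221 7.7944] [0.4981 0.0295 0.0518]
```

Call:
arm_command(moves="0 0 -0.6 0 -1; 0 0 -0.6 0 -1")

```text
time_s: 35.02
ee_pos: [0.4981, 0.0295, 0.0524]
ee_rot: [0.993, -0.12, 0.0, -0.0]
force: [-0.8, 0.4, 7.2]
gripper_width: 0.006
```

Call:
arm_command(moves="0 0 0 0 -1; 0 0 0 0 -1")

```text
time_s: 35.28
ee_pos: [0.4981, 0.0295, 0.0524]
ee_rot: [0.993, -0.12, 0.0, -0.0]
force: [-0.5, -0.3, 7.5]
gripper_width: 0.005
```

Call:
arm_command(moves="0 0 -0.4 0 -1; 0 0 -0.4 0 -1")

```text
time_s: 35.52
ee_pos: [0.4981, 0.0295, 0.0528]
ee_rot: [0.993, -0.12, 0.0, -0.0]
force: [0.2, 0.2, 7.7]
gripper_width: 0.005
```

Call:
arm_command(moves="0 0 0 0 -1; 0 0 0 0 -1")

```text
time_s: 35.78
ee_pos: [0.4981, 0.0295, 0.0527]
ee_rot: [0.993, -0.12, 0.0, -0.0]
force: [-0.7, -0.7, 7.6]
gripper_width: 0.007
```

Run:
```python
from meas import *
F=[]
for i in range(3):
    w=read_camera('wrist');s=arm.sense();F.append(s['force'][2])
print(F,s['ee_pos'],s['time_s'])
cv2.imwrite('pics/w22.png',cv2.resize(w['frame'][220:340,240:400,::-1],(800,600),interpolation=cv2.INTER_CUBIC))
np.savez('w22.npz',**w)
h=cv2.cvtColor(w['frame'],cv2.COLOR_RGB2HSV);P=cloud(w)
m=(h[...,1]<25)&(h[...,2]>190)&(P[...,2]>.06)&(P[...,2]<.11)&(P[...,0]<.53);
for b,st,ce in blobs(m,20):print(st,ce,np.percentile(P[b],[5,50,95],axis=0)[:,2])
for nm in('wrist19','wrist21'):
  w=dict(np.load(nm+'.npz'));h=cv2.cvtColor(w['frame'],cv2.COLOR_RGB2HSV);P=cloud(w)
  m=(h[...,1]<25)&(h[...,2]>190)&(P[...,2]>.06)&(P[...,2]<.11)&(P[...,0]<.53);
  for b,st,ce in blobs(m,20):print(nm,st,ce,np.percentile(P[b],[5,50,95],axis=0)[:,2])
```

```text
[np.float64(7.882976599293057), np.float64(7.55561642513043), np.float64(7.61642054767227)] [0.4981 0.0295 0.0527] 35.925
[367 211  14  25 175] [373.5143 223.2171] [0.0602 0.0623 0.0646]
[347 253  40  55 974] [372.4158 275.4097] [0.078 0.079 0.08 ]
[275 262  18  22 187] [281.2139 270.2193] [0.0777 0.0786 0.0797]
[389 267  10  41 164] [393.1037 290.4939] [0.0856 0.0868 0.0878]
[ 284  269   81   41 1096] [323.6779 285.9635] [0.0878 0.0889 0.0899]
wrist19 [359 188  10  20 116] [363.6724 198.4052] [0.0603 0.0622 0.0647]
wrist19 [ 288  218   86   69 2039] [340.8102 250.9966] [0.0778 0.0797 0.0898]
wrist19 [283 225  20  30 221] [289.7195 234.7285] [0.0771 0.0783 0.0796]
wrist19 [374 228  13  52 305] [378.9016 258.6951] [0.0852 0.0865 0.0877]
wrist21 [367 209  12  24 170] [372.0765 220.8471] [0.0604 0.0622 0.0644]
wrist21 [ 344  247   41   62 1142] [370.8853 272.9545] [0.0778 0.079  0.08  ]
wrist21 [273 257  23  30 284] [281.3697 266.5986] [0.0771 0.0784 0.0797]
wrist21 [385 260  13  49 282] [390.422  288.3759] [0.0855 0.0866 0.0879]
wrist21 [ 284  265   80   45 1118] [323.1064 283.144 ] [0.0878 0.089  0.09  ]
```

View pics/w22.png

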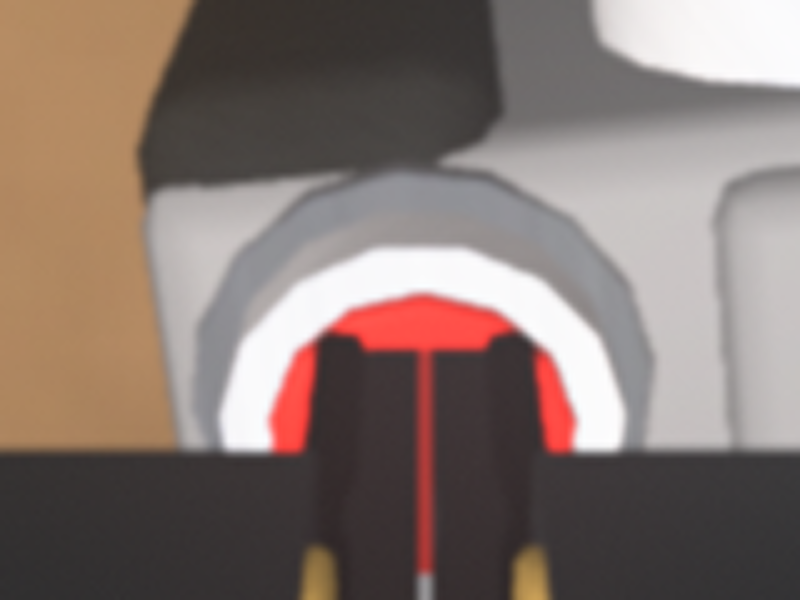

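Run:
```python
from meas import *
for nm in('wrist19','wrist20','wrist21','w22'):
  w=dict(np.load(nm+'.npz'));h=cv2.cvtColor(w['frame'],cv2.COLOR_RGB2HSV);P=cloud(w)
  red=((h[...,0]<8)|(h[...,0]>172))&(h[...,1]>150)&(h[...,2]>200)&(P[...,1]<.1)&(P[...,2]>.06)
  for b,st,ce in blobs(red,15):
    b=cv2.erode(b.astype(np.uint8),np.ones((3,3)))>0
    print(nm,st,b.sum(),np.percentile(P[b],[10,50,90],axis=0)[:,2] if b.sum() else '')
```

```text
wrist19 [ 301  243   48   47 1778] 1510 [0.0983 0.0991 0.0999]
wrist20 [ 299  253   51   38 1522] 1300 [0.0982 0.0991 0.0999]
wrist21 [294 279  47  31 440] 273 [0.0947 0.0956 0.0963]
wrist21 [348 292   6  18  82] 38 [0.0948 0.0957 0.0962]
w22 [307 280  35  10 258] 158 [0.09   0.0907 0.0915]
w22 [295 290   8  20 107] 55 [0.0897 0.0907 0.0915]
w22 [348 291   6  19  78] 33 [0.0898 0.0907 0.0914]
```

The cap is at about 0.090 and the collar hasn't moved visibly, so this is right at the stop with about 7.6 N. I'll raise it another 0.4 mm to stay clear of the second stage.

Call:
arm_command(moves="0 0 -0.4 0 -1; 0 0 -0.4 0 -1")

```text
time_s: 36.17
ee_pos: [0.4981, 0.0295, 0.0529]
ee_rot: [0.993, -0.12, 0.0, -0.0]
force: [0.8, -0.9, 5.6]
gripper_width: 0.005
```

Run:
```python
from meas import *
F=[]
for i in range(3):
    w=read_camera('wrist');s=arm.sense();F.append(s['force'][2])
print(F,s['ee_pos'],s['time_s'])
h=cv2.cvtColor(w['frame'],cv2.COLOR_RGB2HSV);P=cloud(w)
red=((h[...,0]<8)|(h[...,0]>172))&(h[...,1]>150)&(h[...,2]>200)&(P[...,1]<.1)&(P[...,2]>.06)
for b,st,ce in blobs(red,15): print(st,np.percentile(P[b],[10,50,90],axis=0)[:,2])
```

```text
[np.float64(6.606951446431769), np.float64(5.11863630617208), np.float64(5.760179819003145)] [0.4981 0.0295 0.0529] 36.325
[307 279  35  11 256] [0.0901 0.091  0.0918]
[295 290   8  20 107] [0.0901 0.0909 0.094 ]
[348 291   7  19  81] [0.0901 0.0909 0.0917]
```

5.6 N is inside the dead band, so the cap is at the halfway stop. Holding 1.5 s, then pressing fully.

Call:
arm_command(moves="0 0 0 0 -1; 0 0 0 0 -1; 0 0 0 0 -1; 0 0 0 0 -1; 0 0 0 0 -1")

```text
time_s: 36.95
ee_pos: [0.4981, 0.0295, 0.0529]
ee_rot: [0.993, -0.12, 0.0, -0.0]
force: [1.5, 0.6, 5.6]
gripper_width: 0.002
```

Call:
arm_command(moves="0 0 0 0 -1; 0 0 0 0 -1; 0 0 0 0 -1; 0 0 0 0 -1; 0 0 0 0 -1")

```text
time_s: 37.58
ee_pos: [0.4981, 0.0295, 0.0529]
ee_rot: [0.993, -0.12, 0.0, -0.0]
force: [1.1, 0.8, 6.2]
gripper_width: 0.005
```

Call:
arm_command(moves="0 0 0 0 -1; 0 0 0 0 -1; 0 0 0 0 -1")

```text
time_s: 37.95
ee_pos: [0.4981, 0.0295, 0.0529]
ee_rot: [0.993, -0.12, 0.0, -0.0]
force: [0.4, -0.0, 4.9]
gripper_width: 0.007
```

Call:
arm_command(moves="0 0 3 0 -1; 0 0 6 0 -1; 0 0 8 0 -1; 0 0 9 0 -1; 0 0 9 0 -1")

```text
time_s: 38.58
ee_pos: [0.4981, 0.0295, 0.0447]
ee_rot: [0.993, -0.12, 0.0, -0.0]
force: [-4.2, -0.3, 15.1]
gripper_width: 0.004
```

Call:
arm_command(moves="0 0 1 0 -1; 0 0 1 0 -1")

```text
time_s: 38.83
ee_pos: [0.4982, 0.0295, 0.0444]
ee_rot: [0.993, -0.12, 0.0, -0.0]
force: [-8.2, -0.6, 23.7]
gripper_width: 0.007
```

A hard stop at 24 N after 8.5 mm, so it's fully down. Letting it come up.

Call:
arm_command(moves="0 0 -3 0 -1; 0 0 -12 0 -1; 0 0 -25 0 -1; 0 0 -60 0 -1; 0 0 -105 0 -1")

```text
time_s: 39.45
ee_pos: [0.4965, 0.0292, 0.1479]
ee_rot: [0.993, -0.12, -0.002, 0.001]
force: [0.3, 0.0, 0.1]
gripper_width: 0.007
```

Run:
```python
from meas import *
plan(.5437,.1743,.15,-12.6)
c=snap('side','side23');s=snap('scene','scene23')
h=cv2.cvtColor(c['frame'],cv2.COLOR_RGB2HSV);P=cloud(c)
red=((h[...,0]<8)|(h[...,0]>172))&(h[...,1]>150)&(h[...,2]>100)&(P[...,1]<.1)&(P[...,2]>.06)&(P[...,0]<.6)
for b,st,ce in blobs(red,15): print('cap',st,np.percentile(P[b],[10,50,90],axis=0)[:,2])
for t in tops(s,.045,.060,(.5,.64,.1,.4))+tops(s,.068,.08,(.5,.64,.1,.4)): print(np.array(t[:5]),t[5])
```

```text
t 39.45 pos [0.4965 0.0292 0.1479] yaw -13.782716174953801 tiltz [-0.0034 -0.0007 -1.    ] F [0.3079 0.0217 0.0541] w 0.007374160887635057 
 shift mm [  11.2651 -152.1385   -2.3763] turn -0.020642291369537213 j [-0.403   0.0726  0.2649  1.8525 -0.02    1.2226 -0.3724]
cap [291 254  12  11 107] [0.0955 0.0975 0.0992]
[  0.5426   0.1739   0.0534   0.0313 315.    ] [269.3524 281.6444]
[  0.5584   0.245    0.0531   0.0309 319.    ] [243.3166 288.8339]
[ 0.5639  0.3198  0.0525  0.0273 54.    ] [219.4444 303.963 ]
[  0.5727   0.3173   0.0727   0.0303 299.    ] [216.0836 293.7191]
```

View pics/scene23.png

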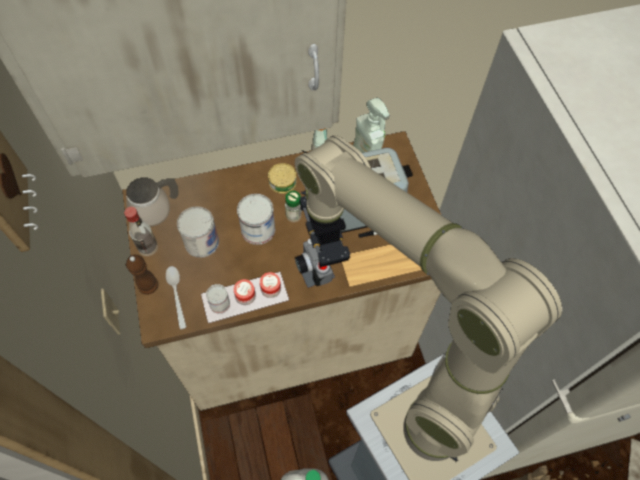

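The cap is up again at 0.098, and all three objects stand on the card. Back to pot B with a proper deep grip this time (tip ≈ TCP + 0.039).

Call:
arm_command(moves="2 -35 0 0 1; 5 -80 0 -0.01 1; 9 -125 0 -0.02 1; 11 -150 -2 -0.02 1; 11 -150 -2 -0.02 1")

```text
time_s: 40.17
ee_pos: [0.5437, 0.1745, 0.1488]
ee_rot: [0.994, -0.108, -0.001, 0.0]
force: [-0.3, -1.3, 0.2]
gripper_width: 0.491
```

Call:
arm_command(moves="0 0 0 0 1; 0 0 0 0 1; 0 0 0 0 1")

```text
time_s: 40.55
ee_pos: [0.5444, 0.1718, 0.1499]
ee_rot: [0.994, -0.111, 0.0, -0.0]
force: [0.9, -0.3, 0.6]
gripper_width: 0.832
```

Run:
```python
from meas import *
w=snap('wrist','wrist24')
for t in tops(w,.048,.060,(.5,.62,.1,.3)): print(np.array(t[:5]),t[5])
plan(.5437,.1743,-.018,-12.6)
```

```text
[  0.5719   0.2984   0.0545   0.0221 160.    ] [323.7063  43.6187]
[   0.5597    0.2436    0.0543    0.0283 5573.    ] [322.5096 121.1909]
[   0.5438    0.1725    0.0543    0.029  4627.    ] [323.3024 225.5801]
t 40.6 pos [0.5444 0.1719 0.1499] yaw -12.68338201016457 tiltz [ 0.0002  0.0001 -1.    ] F [-0.3319  0.4164  0.5705] w 0.8795508621289923 
 shift mm [ -1.2384  -2.1248 167.9016] turn -0.0014552906143030508 j [-0.5349  0.2323  0.1737  1.6669 -0.042   1.2458 -0.5737]
```

View pics/wrist24.png

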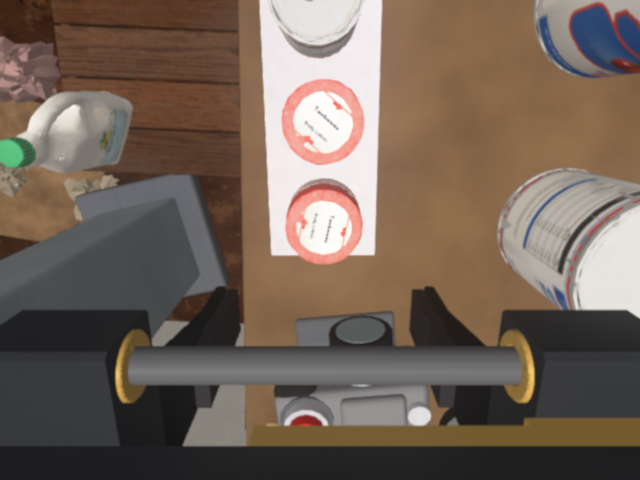

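Call:
arm_command(moves="-1 -1 40 0 1; -1 -1 90 0 1; -1 -1 130 0 1; -1 -1 155 0 1; -1 -1 167 0 1")

```text
time_s: 41.22
ee_pos: [0.543, 0.1732, -0.0185]
ee_rot: [0.994, -0.11, -0.001, 0.0]
force: [-0.2, 0.5, 0.4]
gripper_width: 1.0
```

Call:
arm_command(moves="0 0 0 0 0.3; 0 0 0 0 0.3; 0 0 0 0 0.1; 0 0 0 0 -1; 0 0 0 0 -1", force=15)

```text
time_s: 41.85
ee_pos: [0.5442, 0.174, -0.0165]
ee_rot: [0.994, -0.11, 0.001, -0.0]
force: [-1.0, -0.7, 5.5]
gripper_width: 0.661
```

Call:
arm_command(moves="0 0 0 0 -1; 0 0 0 0 -1")

```text
time_s: 42.1
ee_pos: [0.5441, 0.174, -0.0165]
ee_rot: [0.994, -0.11, 0.0, -0.0]
force: [-1.3, -0.2, 5.9]
gripper_width: 0.663
```

The grip is 57.7 mm. Lifting and taking pot B back to the right end of the board.

Call:
arm_command(moves="0 0 -15 0 -1; 0 0 -50 0 -1; 0 0 -95 0 -1; 0 10 -130 0 -1; 0 40 -140 0 -1")

```text
time_s: 42.72
ee_pos: [0.536, 0.1361, 0.1261]
ee_rot: [0.994, -0.109, 0.002, -0.001]
force: [-0.1, -1.8, -2.5]
gripper_width: 0.655
```

Run:
```python
from meas import *
plan(.4314,-.250,.12,-14)
```

```text
t 42.725 pos [0.536  0.1361 0.1261] yaw -12.49283384828103 tiltz [ 0.0041  0.0022 -1.    ] F [-0.1094 -1.8038 -2.47  ] w 0.6551740111856572 
 shift mm [-18.6557 399.6313   4.8389] turn 0.026305011722108418 j [-0.4984  0.2089  0.1908  1.7475 -0.0434  1.1847 -0.5136]
```

Call:
arm_command(moves="-2 45 0 0 -1; -4 95 0 0 -1; -6 145 0 0 -1; -8 190 0 0.01 -1; -10 230 0 0.026 -1")

```text
time_s: 43.35
ee_pos: [0.4742, -0.0893, 0.1236]
ee_rot: [0.992, -0.124, 0.0, -0.0]
force: [0.2, 0.4, -1.2]
gripper_width: 0.663
```

Call:
arm_command(moves="-2 45 0 0 -1; -4 90 0 0 -1; -6 130 0 0 -1; -8 160 0 0 -1; -8 168 0 0 -1")

```text
time_s: 43.98
ee_pos: [0.4253, -0.2503, 0.1234]
ee_rot: [0.992, -0.124, 0.0, -0.0]
force: [0.1, 0.2, -1.1]
gripper_width: 0.662
```

Run:
```python
from meas import *
plan(.4314,-.250,-.0125,-14.5)
c=snap('side','side25')
for t in tops(c,.048,.058,(.5,.64,.1,.28))+tops(c,.071,.08,(.5,.64,.28,.4)): print(np.array(t[:5]),t[5])
```

```text
t 43.975 pos [ 0.4253 -0.2503  0.1234] yaw -14.302576596291665 tiltz [ 0.0006 -0.     -1.    ] F [ 0.1342  0.1615 -1.0823] w 0.6618197666236314 
 shift mm [  5.8038  -1.745  135.9334] turn 0.0034456884152045397 j [-0.0593  0.0802  0.5269  1.9077 -0.0442  1.1643  0.2341]
[ 0.5753  0.2548  0.0528  0.0193 49.    ] [253.9592 192.8163]
[  0.5735   0.314    0.0727   0.031  237.    ] [235.4219 175.0802]
```

View pics/side25.png

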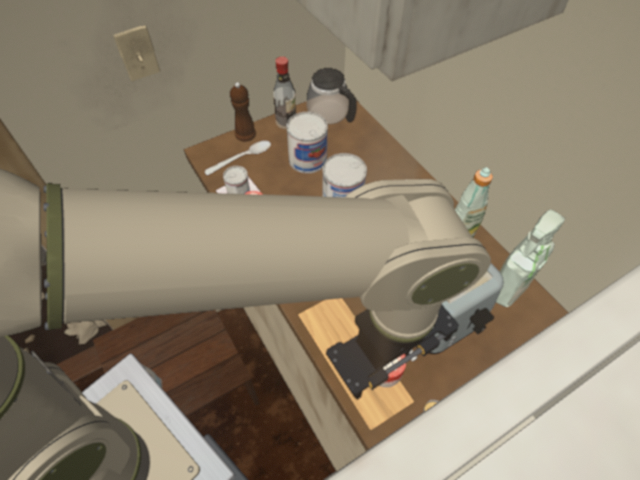

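Call:
arm_command(moves="5 -1 45 0 -1; 5 -1 85 0 -1; 5 -1 112 0 -1; 5 -1 127 0 -1; 5 -1 133 0 -1")

```text
time_s: 44.65
ee_pos: [0.4315, -0.248, -0.0105]
ee_rot: [0.992, -0.122, -0.0, -0.0]
force: [-0.4, -0.3, -1.1]
gripper_width: 0.662
```

Call:
arm_command(moves="0 0 1 0 -1; 0 0 2 0 -1; 0 0 2 0 -1")

```text
time_s: 45.02
ee_pos: [0.4317, -0.2489, -0.0117]
ee_rot: [0.992, -0.123, 0.001, -0.0]
force: [0.6, -0.0, -1.0]
gripper_width: 0.663
```

Call:
arm_command(moves="0 0 1 0 -1; 0 0 1.5 0 -1; 0 0 1.5 0 -1")

```text
time_s: 45.4
ee_pos: [0.4313, -0.2488, -0.0135]
ee_rot: [0.992, -0.123, 0.0, -0.0]
force: [-2.2, 0.8, 3.8]
gripper_width: 0.663
```

Seated (+3.8 N). Releasing.

Call:
arm_command(moves="0 0 0 0 1; 0 0 0 0 1; 0 0 0 0 1; 0 0 0 0 1")

```text
time_s: 45.9
ee_pos: [0.4312, -0.2487, -0.0138]
ee_rot: [0.992, -0.123, -0.0, -0.0]
force: [-0.4, -0.4, 0.2]
gripper_width: 0.974
```

Call:
arm_command(moves="0 0 -20 0 1; 0 0 -60 0 1; 0 0 -100 0 1; 0 0 -140 0 1; 0 0 -163 0 1")

```text
time_s: 46.52
ee_pos: [0.4318, -0.2491, 0.1513]
ee_rot: [0.992, -0.123, 0.001, 0.0]
force: [0.8, -1.4, -0.2]
gripper_width: 0.995
```

Run:
```python
from meas import *
plan(.5594,.2450,.15,-12.6)
w=snap('wrist','wrist26')
for t in tops(w,.05,.062,(.36,.51,-.33,-.12)): print(np.array(t[:5]),t[5])
```

```text
t 46.525 pos [ 0.4318 -0.2491  0.1513] yaw -14.133378264961253 tiltz [ 0.0024 -0.0004 -1.    ] F [ 0.7627 -1.413  -0.2459] w 0.995174467588491 
 shift mm [   3.0712 -510.2943    1.4378] turn -0.026762499402091855 j [-0.0789  0.0631  0.5363  1.8622 -0.035   1.2229  0.2217]
[   0.4312   -0.2501    0.0573    0.0291 4670.    ] [323.2664 228.3649]
```

View pics/wrist26.png

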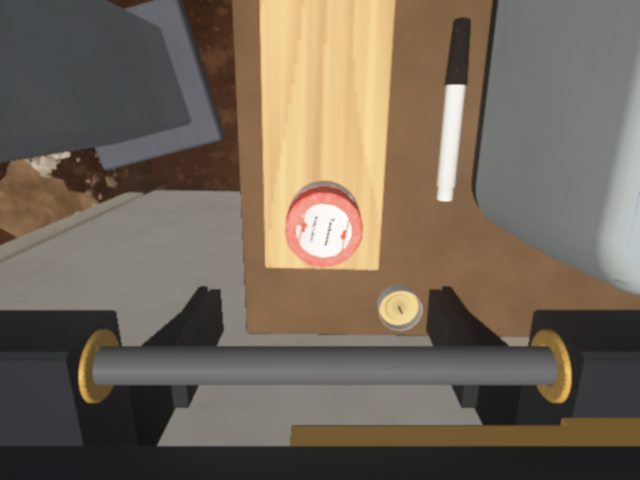

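Pot B stands on the board at (323,228), and the tea light and pen are undisturbed. Next is pot A on the card.

Call:
arm_command(moves="0 -50 0 0 1; 1 -110 0 0 1; 1 -170 0 0 1; 2 -230 0 -0.02 1; 2 -290 0 -0.026 1")

```text
time_s: 47.2
ee_pos: [0.5041, 0.0339, 0.1491]
ee_rot: [0.994, -0.11, 0.0, -0.0]
force: [1.4, -0.4, 1.0]
gripper_width: 1.001
```

Call:
arm_command(moves="0 -60 0 0 1; 1 -120 0 0 1; 1 -170 0 0 1; 1 -205 0 0 1; 1 -220 0 0 1")

```text
time_s: 47.82
ee_pos: [0.5525, 0.2484, 0.1484]
ee_rot: [0.994, -0.109, -0.001, 0.0]
force: [-0.8, -0.8, 0.5]
gripper_width: 1.003
```

Run:
```python
from meas import *
w=snap('wrist','wrist27')
for t in tops(w,.048,.060,(.48,.65,.1,.3))+tops(w,.068,.08,(.48,.65,.2,.4)): print(np.array(t[:5]),t[5])
plan(.559,.2445,-.018,-12.6)
```

```text
[   0.5601    0.2444    0.0543    0.0289 4627.    ] [334.9239 229.6974]
[   0.5724    0.3163    0.073     0.0288 6600.    ] [331.135  126.5665]
t 47.875 pos [0.5526 0.2492 0.1485] yaw -12.474183308051611 tiltz [-0.0009  0.0004 -1.    ] F [-1.7938  0.4194  0.5197] w 0.9995909508613126 
 shift mm [  7.4115   3.2334 166.4678] turn 0.002195915528466763 j [-0.6028  0.3101  0.1287  1.5712 -0.0419  1.2636 -0.6852]
```

View pics/wrist27.png

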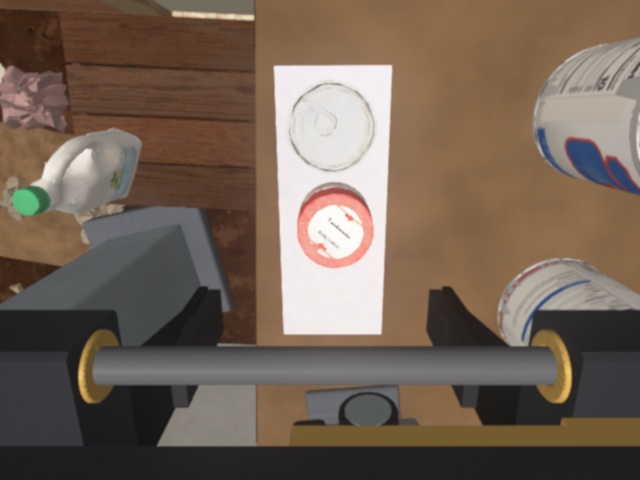

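Pot A is at (335,230) and the tin at (331,127), both upright. Descending.

Call:
arm_command(moves="7 3 40 0 1; 8 3 90 0 1; 8 3 130 0 1; 8 3 155 0 1; 8 3 166 0 1")

```text
time_s: 48.5
ee_pos: [0.5596, 0.2395, -0.0181]
ee_rot: [0.994, -0.111, -0.001, 0.001]
force: [0.1, -0.3, 1.1]
gripper_width: 1.001
```

Call:
arm_command(moves="0 0 0 0 0.3; 0 0 0 0 0.3; 0 0 0 0 0.1; 0 0 0 0 -1; 0 0 0 0 -1", force=15)

```text
time_s: 49.12
ee_pos: [0.5605, 0.2421, -0.016]
ee_rot: [0.994, -0.11, 0.0, -0.0]
force: [-1.9, 0.1, 5.8]
gripper_width: 0.66
```

Call:
arm_command(moves="0 0 0 0 -1; 0 0 0 0 -1")

```text
time_s: 49.38
ee_pos: [0.5605, 0.2421, -0.016]
ee_rot: [0.994, -0.11, 0.0, -0.0]
force: [-0.5, -0.7, 6.0]
gripper_width: 0.66
```

Call:
arm_command(moves="0 0 -15 0 -1; 0 0 -50 0 -1; 0 0 -95 0 -1; 0 10 -130 0 -1; 0 40 -140 0 -1")

```text
time_s: 50.0
ee_pos: [0.5524, 0.2044, 0.1267]
ee_rot: [0.994, -0.109, 0.002, -0.002]
force: [-0.8, -0.2, -2.0]
gripper_width: 0.664
```

Run:
```python
from meas import *
plan(.4538,-.169,.12,-14.3)
```

```text
t 50.0 pos [0.5524 0.2044 0.1267] yaw -12.49407674389102 tiltz [ 0.004   0.0026 -1.    ] F [-0.817  -0.1672 -2.0245] w 0.6638888764771224 
 shift mm [-15.5122 385.8689   5.3276] turn 0.03151930685743842 j [-0.5542  0.2851  0.1471  1.6511 -0.045   1.204  -0.6151]
```

Call:
arm_command(moves="-2 45 0 0 -1; -4 90 0 0 -1; -6 135 0 0 -1; -8 180 0 0.02 -1; -9 225 0 0.03 -1")

```text
time_s: 50.62
ee_pos: [0.4929, -0.0162, 0.1241]
ee_rot: [0.992, -0.125, 0.0, -0.0]
force: [0.8, -0.3, -0.8]
gripper_width: 0.661
```

Call:
arm_command(moves="-2 45 0 0 -1; -3 90 0 0 -1; -5 130 0 0 -1; -6 155 0 0 -1; -6 160 0 0 -1")

```text
time_s: 51.25
ee_pos: [0.4475, -0.1698, 0.124]
ee_rot: [0.992, -0.126, 0.0, -0.0]
force: [0.3, 0.3, -0.6]
gripper_width: 0.661
```

Run:
```python
from meas import *
plan(.4538,-.169,-.011,-14.3)
s=snap('scene','scene28')
for t in tops(s,.05,.062,(.38,.51,-.33,-.2))+tops(s,.068,.08,(.5,.64,.2,.4)): print(np.array(t[:5]),t[5])
```

```text
t 51.25 pos [ 0.4475 -0.1698  0.124 ] yaw -14.515803501560413 tiltz [ 0.0009  0.0001 -1.    ] F [ 0.3399  0.3066 -0.6219] w 0.660714487028305 
 shift mm [  5.787   -2.3522 134.9569] turn -0.003766481639561947 j [-0.1516  0.0427  0.4333  1.938  -0.0199  1.1641  0.0358]
[ 0.4237 -0.2476  0.0567  0.0271 88.    ] [421.9545 250.4886]
[  0.5723   0.3182   0.0734   0.0303 303.    ] [216.2046 293.7987]
```

View pics/scene28.png

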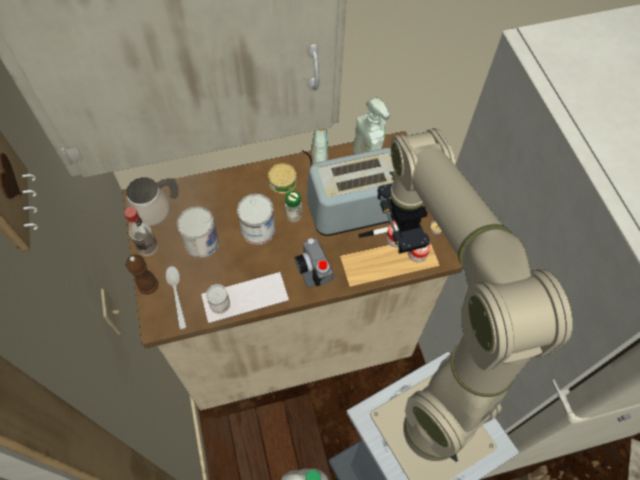

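Run:
```python
from meas import *
X=np.array([np.cos(np.radians(-14.3)),np.sin(np.radians(-14.3))]);Y=np.array([-X[1],X[0]])
for t in((.4538,-.169),(.476,-.086),(.4314,-.25)):
  for nm in('side0','scene23','wrist1'):
    k=dict(np.load(nm+'.npz'));P=cloud(k);d=P[...,:2]-np.array(t);a=d@X;b=d@Y
    m=(P[...,2]>.085)&(P[...,2]<.25)&(a>.05)&(a<.3)&(abs(b)<.05)&(k['depth']>.2)
    print(t,nm,m.sum(),np.percentile(a[m],[0,1,5,50]) if m.sum() else '')
```

```text
(0.4538, -0.169) side0 4801 [0.1162 0.1177 0.1189 0.1843]
(0.4538, -0.169) scene23 593 [0.1363 0.1406 0.1558 0.2294]
(0.4538, -0.169) wrist1 836 [0.1165 0.1169 0.1172 0.1179]
(0.476, -0.086) side0 4420 [0.1158 0.1178 0.1189 0.19  ]
(0.476, -0.086) scene23 85 [0.1156 0.1161 0.1166 0.1198]
(0.476, -0.086) wrist1 10411 [0.1158 0.1166 0.117  0.1189]
(0.4314, -0.25) side0 3887 [0.1179 0.1197 0.1218 0.1794]
(0.4314, -0.25) scene23 738 [0.1226 0.128  0.1358 0.1966]
(0.4314, -0.25) wrist1 0
```

The toaster front is 116 mm away against 95 mm of hand, so there is clearance. Lowering pot A.

Call:
arm_command(moves="5 -2 45 0 -1; 5 -2 85 0 -1; 5 -2 112 0 -1; 5 -2 127 0 -1; 5 -2 133 0 -1")

```text
time_s: 51.92
ee_pos: [0.4535, -0.167, -0.01]
ee_rot: [0.992, -0.124, -0.0, -0.0]
force: [-0.2, 0.4, -0.0]
gripper_width: 0.659
```

Call:
arm_command(moves="0 0 1 0 -1; 0 0 2 0 -1; 0 0 3 0 -1; 0 0 3 0 -1")

```text
time_s: 52.42
ee_pos: [0.4535, -0.1677, -0.0125]
ee_rot: [0.992, -0.125, 0.0, -0.0]
force: [-0.8, 1.1, -2.1]
gripper_width: 0.66
```

Call:
arm_command(moves="0 0 1 0 -1; 0 0 1.2 0 -1; 0 0 1.2 0 -1")

```text
time_s: 52.8
ee_pos: [0.4535, -0.1677, -0.0131]
ee_rot: [0.992, -0.125, 0.0, -0.0]
force: [-4.3, 1.2, 12.3]
gripper_width: 0.659
```

Call:
arm_command(moves="0 0 -0.8 0 -1; 0 0 -0.8 0 1; 0 0 -0.8 0 1; 0 0 -0.8 0 1; 0 0 -0.8 0 1")

```text
time_s: 53.42
ee_pos: [0.4533, -0.1677, -0.0132]
ee_rot: [0.992, -0.125, 0.0, -0.0]
force: [1.2, -0.7, 0.8]
gripper_width: 0.974
```

Call:
arm_command(moves="0 0 0 0 1; 0 0 -40 0 1; 0 0 -90 0 1; 0 0 -130 0 1; 0 0 -160 0 1")

```text
time_s: 54.05
ee_pos: [0.4536, -0.1678, 0.1488]
ee_rot: [0.992, -0.125, 0.001, -0.0]
force: [0.1, 0.6, 0.5]
gripper_width: 0.994
```

Run:
```python
from meas import *
plan(.5735,.3165,.15,-12.6)
w=snap('wrist','wrist29')
for t in tops(w,.05,.062,(.36,.51,-.33,-.1)): print(np.array(t[:5]),t[5])
```

```text
t 54.05 pos [ 0.4536 -0.1678  0.1488] yaw -14.360977745746602 tiltz [ 0.0018  0.0001 -1.    ] F [0.1493 0.626  0.4985] w 0.9938882821127372 
 shift mm [  -3.9995 -498.9016   -0.9971] turn -0.030734859717625795 j [-0.1696  0.0296  0.4417  1.8956 -0.0141  1.2175  0.0261]
[   0.4546   -0.1657    0.0573    0.029  4758.    ] [323.8138 224.5414]
[   0.4317   -0.2478    0.0573    0.0293 2894.    ] [322.3165 324.4941]
```

View pics/wrist29.png

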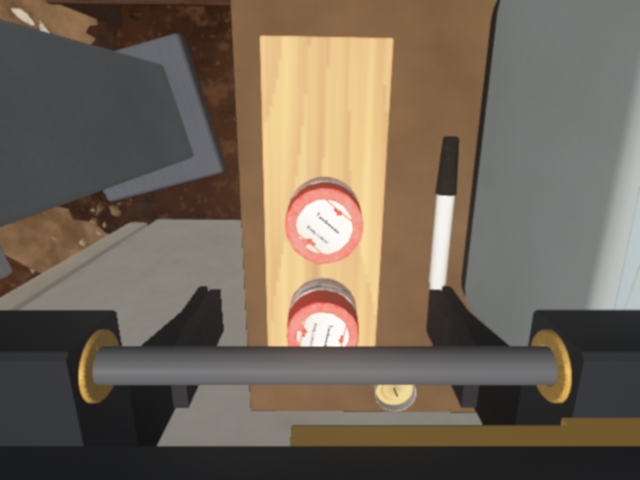

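Both pots stand on the board at (324,224) and (322,325). Now the tin.

Call:
arm_command(moves="0 -50 0 0 1; -1 -110 0 0 1; -1 -170 0 0 1; -2 -230 0 -0.02 1; -2 -290 0 -0.03 1")

```text
time_s: 54.72
ee_pos: [0.5234, 0.1157, 0.1468]
ee_rot: [0.994, -0.11, 0.0, -0.0]
force: [1.7, -0.2, 0.5]
gripper_width: 1.002
```

Call:
arm_command(moves="0 -60 0 0 1; -1 -120 0 0 1; -1 -165 0 0 1; -1 -195 0 0 1; -1 -208 0 0 1")

```text
time_s: 55.35
ee_pos: [0.5673, 0.3187, 0.146]
ee_rot: [0.994, -0.109, -0.0, 0.0]
force: [0.5, 0.7, -0.1]
gripper_width: 1.001
```

Run:
```python
from meas import *
w=snap('wrist','wrist30')
for t in tops(w,.068,.08,(.48,.65,.2,.4)): print(np.array(t[:5]),t[5])
plan(.573,.3165,-.008,-12.6)
```

```text
[   0.5722    0.3166    0.073     0.0295 5416.    ] [331.8296 236.7552]
t 55.4 pos [0.5673 0.3192 0.1461] yaw -12.508562720787449 tiltz [-0.0008  0.0003 -1.    ] F [-2.4766  1.2853 -0.4411] w 0.9970142787705113 
 shift mm [  6.2856   1.4622 154.084 ] turn 0.0015958815813243987 j [-0.6542  0.4083  0.096   1.4442 -0.0403  1.2915 -0.7732]
```

View pics/wrist30.png

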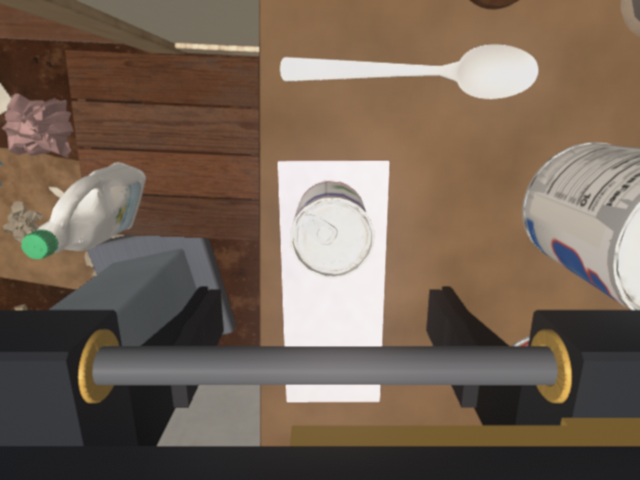

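Run:
```python
from meas import *
X=np.array([np.cos(np.radians(-12.5)),np.sin(np.radians(-12.5))]);Y=np.array([-X[1],X[0]])
t=(.573,.3165)
for nm in('side0','scene23','wrist30'):
    k=dict(np.load(nm+'.npz'));P=cloud(k);d=P[...,:2]-np.array(t);a=d@X;b=d@Y
    m=(P[...,2]>.06)&(P[...,2]<.25)&(a>.05)&(a<.3)&(abs(b)<.08)&(k['depth']>.2)
    print(nm,m.sum(),np.percentile(a[m],[0,1,5,50]) if m.sum() else '')
```

```text
side0 1569 [0.1586 0.1599 0.1618 0.2007]
scene23 1249 [0.1565 0.1589 0.1617 0.1964]
wrist30 9383 [0.158  0.159  0.1595 0.1655]
```

Nothing stands within 158 mm on that side. Descending to the tin.

Call:
arm_command(moves="6 1 40 0 1; 6 1 85 0 1; 6 1 120 0 1; 6 1 145 0 1; 6 1 154 0 1")

```text
time_s: 56.02
ee_pos: [0.5728, 0.3126, -0.0085]
ee_rot: [0.994, -0.111, -0.001, 0.001]
force: [-0.8, 0.1, 0.2]
gripper_width: 1.0
```

Call:
arm_command(moves="0 0 0 0 0.3; 0 0 0 0 0.3; 0 0 0 0 0.1; 0 0 0 0 -1; 0 0 0 0 -1", force=18)

```text
time_s: 56.65
ee_pos: [0.5735, 0.3151, -0.0064]
ee_rot: [0.994, -0.11, 0.0, -0.0]
force: [-3.0, -0.6, 6.7]
gripper_width: 0.654
```

Call:
arm_command(moves="0 0 0 0 -1; 0 0 0 0 -1")

```text
time_s: 56.9
ee_pos: [0.5735, 0.315, -0.0064]
ee_rot: [0.994, -0.11, 0.0, -0.0]
force: [-2.5, -1.6, 5.8]
gripper_width: 0.653
```

Call:
arm_command(moves="0 0 -15 0 -1; 0 0 -50 0 -1; 0 0 -95 0 -1; 0 10 -125 0 -1; 0 40 -132 0 -1")

```text
time_s: 57.52
ee_pos: [0.5655, 0.2773, 0.1281]
ee_rot: [0.994, -0.109, 0.002, -0.002]
force: [0.6, -1.4, -1.5]
gripper_width: 0.659
```

Run:
```python
from meas import *
plan(.476,-.086,.12,-14.3)
```

```text
t 57.525 pos [0.5655 0.2773 0.1281] yaw -12.506569543188181 tiltz [ 0.0038  0.0029 -1.    ] F [ 0.6182 -1.4007 -1.4758] w 0.6585828200086753 
 shift mm [ -8.7105 374.1109   6.7218] turn 0.03130126637691211 j [-0.6117  0.3706  0.1069  1.5345 -0.0417  1.234  -0.7167]
```

Call:
arm_command(moves="-1 45 0 0 -1; -2 90 0 0 -1; -3 135 0 0 -1; -4 180 0 0.02 -1; -5 225 0 0.03 -1")

```text
time_s: 58.15
ee_pos: [0.5102, 0.0556, 0.1257]
ee_rot: [0.992, -0.125, 0.0, -0.0]
force: [0.6, -0.7, -1.8]
gripper_width: 0.655
```

Call:
arm_command(moves="-1 45 0 0 -1; -2 85 0 0 -1; -3 120 0 0 -1; -3 143 0 0 -1; -3 149 0 0 -1")

```text
time_s: 58.78
ee_pos: [0.4705, -0.0878, 0.1255]
ee_rot: [0.992, -0.126, 0.0, -0.0]
force: [-0.1, 0.4, -1.4]
gripper_width: 0.654
```

Run:
```python
from meas import *
plan(.476,-.086,-.002,-14.3)
c=snap('side','side31')
for t in tops(c,.05,.062,(.38,.51,-.33,-.11)): print(np.array(t[:5]),t[5])
```

```text
t 58.775 pos [ 0.4705 -0.0878  0.1255] yaw -14.49557643885368 tiltz [ 0.0009  0.0002 -1.    ] F [-0.1149  0.3935 -1.3538] w 0.6538135579618585 
 shift mm [  4.7959  -3.0465 127.5203] turn -0.0034134527973219697 j [-0.2377  0.0435  0.3374  1.932  -0.016   1.1677 -0.1473]
[  0.4533  -0.1674   0.0558   0.0297 678.    ] [354.0516 345.382 ]
[  0.4315  -0.2523   0.0559   0.029  775.    ] [380.6142 384.6555]
```

View pics/side31.png

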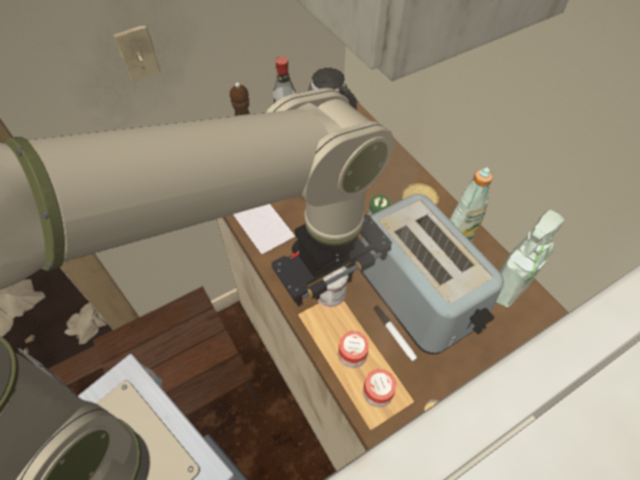

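The pots are in place at (354,345) and (381,385). Lowering the tin at the left end of the board.

Call:
arm_command(moves="4 -2 45 0 -1; 4 -2 85 0 -1; 4 -2 108 0 -1; 4 -2 120 0 -1; 4 -2 126 0 -1")

```text
time_s: 59.45
ee_pos: [0.4755, -0.0848, -0.0012]
ee_rot: [0.992, -0.124, 0.0, -0.0]
force: [0.8, -0.6, -1.1]
gripper_width: 0.655
```

Call:
arm_command(moves="0 0 1 0 -1; 0 0 2 0 -1; 0 0 2 0 -1")

```text
time_s: 59.82
ee_pos: [0.4755, -0.0855, -0.0027]
ee_rot: [0.992, -0.125, 0.0, -0.0]
force: [0.0, -0.9, 0.3]
gripper_width: 0.653
```

Call:
arm_command(moves="0 0 0.7 0 -1; 0 0 0.7 0 -1; 0 0 0.7 0 1; 0 0 0.7 0 1; 0 0 0.7 0 1")

```text
time_s: 60.45
ee_pos: [0.475, -0.0855, -0.0039]
ee_rot: [0.992, -0.125, -0.0, -0.0]
force: [-0.4, -0.8, -0.2]
gripper_width: 0.909
```

Call:
arm_command(moves="0 0 0 0 1; 0 0 0 0 1; 0 0 -40 0 1; 0 0 -90 0 1; 0 0 -140 0 1")

```text
time_s: 61.08
ee_pos: [0.4747, -0.0856, 0.1377]
ee_rot: [0.992, -0.125, -0.0, 0.0]
force: [0.4, 0.4, -0.4]
gripper_width: 0.999
```

Call:
arm_command(moves="0 -40 0 0 1; 0 -100 0 0 1; 0 -160 0 0 1; 0 -220 0 0 1; 0 -260 0 0 1")

```text
time_s: 61.7
ee_pos: [0.5394, 0.1697, 0.136]
ee_rot: [0.992, -0.124, -0.0, -0.0]
force: [-0.8, -0.9, -0.1]
gripper_width: 1.0
```

Run:
```python
from meas import *
c=snap('side','side32');s=snap('scene','scene32')
for k in(c,s):
  for t in tops(k,.05,.062,(.38,.51,-.33,-.12))+tops(k,.0735,.082,(.38,.55,-.15,-.04)): print(np.array(t[:5]),t[5])
d=arm.sense();print(d['time_s'],d['ee_pos'],d['force'])
cv2.imwrite('pics/z32.png',cv2.resize(c['frame'][150:450,200:500,::-1],(600,600),interpolation=cv2.INTER_CUBIC))
```

```text
[  0.4536  -0.1674   0.0558   0.0295 674.    ] [354.0757 345.3798]
[  0.4308  -0.2516   0.0556   0.0292 777.    ] [380.6165 384.7169]
[  0.5019  -0.0947   0.0753   0.0297 446.    ] [342.3901 300.4081]
61.8 [0.5391 0.1719 0.1356] [-0.2439  0.0361 -0.0625]
```

View pics/z32.png

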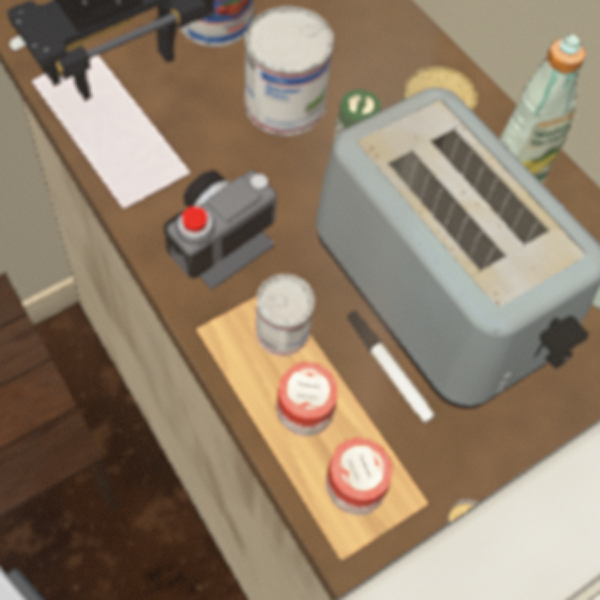

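View pics/scene32.png

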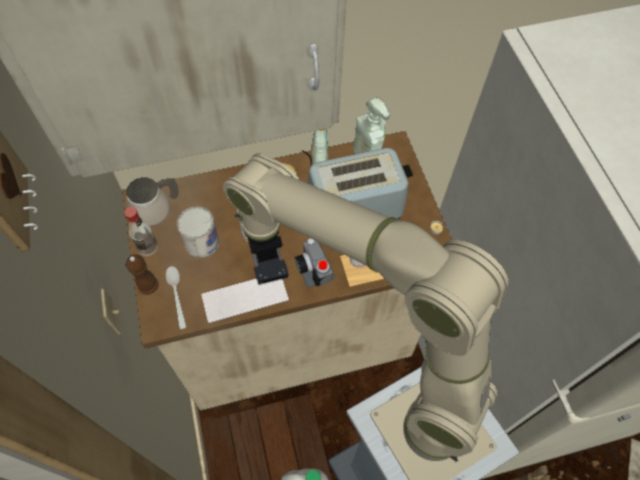

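The tin is now at (0.502, -0.095), about 27 mm from where I set it. It was knocked aside and its foot overhangs the board edge slightly. I'll go back and put it right, moving to above the tin first.

Call:
arm_command(moves="10 50 0 0 1; 20 110 0 0 1; 25 170 0 0 1; 30 225 0 0 1; 30 260 0 0 1")

```text
time_s: 62.42
ee_pos: [0.503, -0.0967, 0.1363]
ee_rot: [0.992, -0.127, 0.0, 0.0]
force: [-0.1, 0.9, -0.3]
gripper_width: 0.998
```

Call:
arm_command(moves="0 0 0 0 1; 0 0 0 0 1")

```text
time_s: 62.68
ee_pos: [0.504, -0.0926, 0.1361]
ee_rot: [0.992, -0.125, -0.0, -0.0]
force: [-0.0, 1.5, 1.0]
gripper_width: 1.0
```

Run:
```python
from meas import *
w=snap('wrist','wrist33');s=snap('side','side33')
for k in(w,s):
  for t in tops(k,.072,.082,(.42,.56,-.15,-.03)): print(np.array(t[:5]),t[5])
P=cloud(w);d=P[...,:2]-np.array([.502,-.0945]);r=np.hypot(d[...,0],d[...,1])
m=(r<.02)&(P[...,2]>.07)&(P[...,2]<.085)
q=P[m];n=np.linalg.svd(q-q.mean(0),full_matrices=False)[2][2];print('normal',n,q.mean(0))
plan(.502,-.0945,-.003,-14.5)
X=np.array([np.cos(np.radians(-14.3)),np.sin(np.radians(-14.3))]);Y=np.array([-X[1],X[0]])
k=dict(np.load('side0.npz'));P=cloud(k);dd=P[...,:2]-np.array((.502,-.0945));a=dd@X;b=dd@Y
m=(P[...,2]>.015)&(P[...,2]<.25)&(a>.05)&(a<.3)&(abs(b)<.05)
for z0,z1 in((.008,.03),(.03,.08),(.08,.12),(.12,.25)):
    m=(P[...,2]>z0)&(P[...,2]<z1)&(a>.03)&(a<.3)&(abs(b)<.045);print(z0,np.percentile(a[m],[0,1,5]))
```

```text
[   0.5014   -0.0936    0.076     0.0295 5861.    ] [319.555 243.583]
[  0.5014  -0.0932   0.0749   0.0296 572.    ] [342.5594 300.4248]
normal [ 0.0208 -0.0237  0.9995] [ 0.5021 -0.0943  0.0759]
t 62.775 pos [ 0.5042 -0.0919  0.1361] yaw -14.260507566629512 tiltz [-0.0001  0.0003 -1.    ] F [-0.9773  0.741   0.4844] w 0.9955509594545607 
 shift mm [ -1.4997   3.1471 139.0526] turn 0.004179931495928102 j [-0.2159  0.1143  0.3308  1.8375 -0.0401  1.1963 -0.1213]
0.008 [0.0644 0.0648 0.0664]
0.03 [0.0881 0.0883 0.0888]
0.08 [0.0885 0.0894 0.09  ]
0.12 [0.0907 0.0923 0.0938]
```

View pics/wrist33.png

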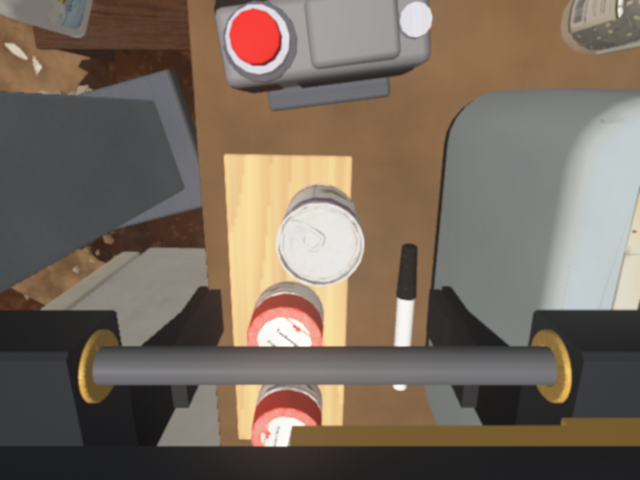

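The tin is upright at (320,243) in the wrist view, but the toaster is only 88 mm away and the hand extends 95 mm along the jaw axis. I'll turn the gripper 110° so the jaws run along the board and grip only the tin's top, above pot A's lid.

Call:
arm_command(moves="0 0 0 -0.17 1; 0 0 0 -0.35 1; 0 0 0 -0.53 1; 0 0 0 -0.71 1; 0 0 0 -0.89 1")

```text
time_s: 63.4
ee_pos: [0.5043, -0.0918, 0.136]
ee_rot: [0.948, 0.318, -0.0, -0.0]
force: [0.3, 1.0, 0.0]
gripper_width: 0.999
```

Call:
arm_command(moves="0 0 0 -0.17 1; 0 0 0 -0.35 1; 0 0 0 -0.53 1; 0 0 0 -0.71 1; 0 0 0 -0.89 1")

```text
time_s: 64.03
ee_pos: [0.5043, -0.0918, 0.136]
ee_rot: [0.719, 0.695, 0.0, -0.0]
force: [-0.3, 0.0, 0.6]
gripper_width: 0.999
```

Call:
arm_command(moves="0 0 0 -0.14 1; 0 0 0 -0.14 0.8; 0 0 0 -0.14 0.8")

```text
time_s: 64.4
ee_pos: [0.5042, -0.0924, 0.1361]
ee_rot: [0.672, 0.74, 0.0, -0.0]
force: [0.2, -0.5, -0.4]
gripper_width: 0.915
```

Run:
```python
from meas import *
plan(.5017,-.0937,.021,95.7)
w=snap('wrist','wrist34');s=snap('side','side34')
for k in(w,s):
  for t in tops(k,.072,.082,(.42,.56,-.15,-.03)): print(np.array(t[:5]),t[5])
```

```text
t 64.4 pos [ 0.5042 -0.0924  0.1361] yaw 95.52604435595934 tiltz [-0.0001  0.0002 -1.    ] F [ 0.193  -0.5063 -0.4247] w 0.9146404326427146 
 shift mm [ -1.0901  -2.61   115.0774] turn -0.003036098740936799 j [-0.1114  0.1152  0.219   1.8323 -0.027   1.1971  1.7833]
[   0.5013   -0.0932    0.0759    0.0295 5980.    ] [322.4567 234.1856]
[  0.5018  -0.0948   0.0751   0.0299 564.    ] [342.5603 300.3901]
```

View pics/wrist34.png

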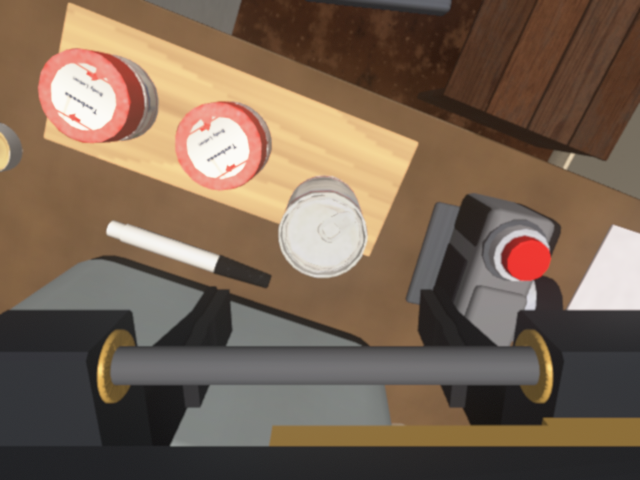

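View pics/side34.png

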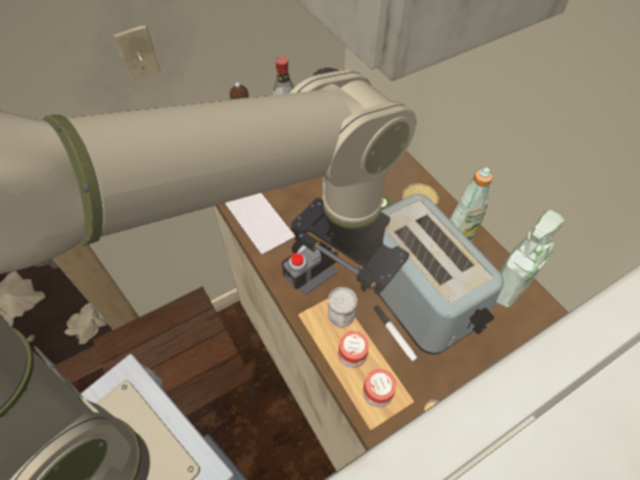

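The tin is upright at (322,234), and the path down between the toaster and pot A is clear. Descending slowly.

Call:
arm_command(moves="-1 -2 35 0 0.8; -1 -2 65 0 0.8; -1 -2 90 0 0.8; -1 -2 107 0 0.8; -1 -2 115 0 0.8")

```text
time_s: 65.12
ee_pos: [0.502, -0.094, 0.0205]
ee_rot: [0.672, 0.741, -0.0, -0.0]
force: [0.2, 0.1, -0.6]
gripper_width: 0.896
```

Call:
arm_command(moves="0 0 0 0 0.3; 0 0 0 0 0.3; 0 0 0 0 0.1; 0 0 0 0 -1; 0 0 0 0 -1", force=15)

```text
time_s: 65.75
ee_pos: [0.5028, -0.094, 0.0218]
ee_rot: [0.671, 0.741, 0.0, 0.0]
force: [-0.9, 0.1, 6.5]
gripper_width: 0.651
```

Call:
arm_command(moves="0 0 0 0 -1; 0 0 0 0 -1")

```text
time_s: 66.0
ee_pos: [0.5029, -0.0941, 0.0218]
ee_rot: [0.671, 0.741, 0.0, 0.0]
force: [-1.6, 0.7, 6.4]
gripper_width: 0.656
```

Run:
```python
from meas import *
w=snap('wrist','wrist35');plan(.476,-.080,.021,95.7)
```

```text
t 66.05 pos [ 0.5028 -0.0941  0.0218] yaw 95.65741520916612 tiltz [ 0.0012  0.0001 -1.    ] F [-1.7412  0.6843  6.2938] w 0.6545292008048057 
 shift mm [ 16.6671 -25.3225   0.7572] turn -0.0007432448113242618 j [-0.0955  0.2436  0.2136  1.9506 -0.0631  0.9524  1.8181]
```

View pics/wrist35.png

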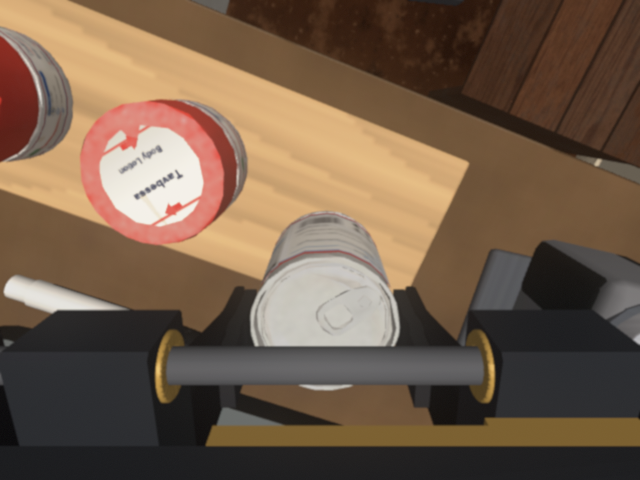

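The tin is gripped at 57 mm. I'll lift it a little, shift it back to the middle of the board, and lower it.

Call:
arm_command(moves="0 0 -6 0 -1; 0 0 -14 0 -1; 6 -9 -15 0 -1; 12 -18 -15 0 -1; 17 -25 -15 0 -1")

```text
time_s: 66.68
ee_pos: [0.4746, -0.0791, 0.0359]
ee_rot: [0.671, 0.741, -0.0, -0.0]
force: [-0.3, 0.0, -0.9]
gripper_width: 0.65
```

Call:
arm_command(moves="0 0 5 0 -1; 0 0 10 0 -1; 0 0 13 0 -1; 0 0 13 0 -1")

```text
time_s: 67.18
ee_pos: [0.4756, -0.0798, 0.0227]
ee_rot: [0.671, 0.741, -0.0, -0.0]
force: [-0.9, -0.3, -2.1]
gripper_width: 0.653
```

Call:
arm_command(moves="0 0 0.7 0 -1; 0 0 1 0 -1; 0 0 1 0 -1")

```text
time_s: 67.55
ee_pos: [0.4757, -0.0796, 0.0222]
ee_rot: [0.671, 0.741, 0.0, 0.0]
force: [0.7, -0.3, -1.3]
gripper_width: 0.656
```

Call:
arm_command(moves="0 0 0.7 0 -1; 0 0 0.7 0 -1; 0 0 0.7 0 0.6; 0 0 0.7 0 0.6; 0 0 0.7 0 0.6")

```text
time_s: 68.18
ee_pos: [0.4757, -0.0797, 0.0214]
ee_rot: [0.671, 0.741, 0.0, -0.0]
force: [0.0, -0.6, -1.0]
gripper_width: 0.793
```

Call:
arm_command(moves="0 0 0 0 0.6; 0 0 -20 0 0.6; 0 0 -50 0 0.6; 0 0 -90 0 0.8; 0 0 -125 0 0.8")

```text
time_s: 68.8
ee_pos: [0.4757, -0.0797, 0.1478]
ee_rot: [0.671, 0.741, 0.0, 0.0]
force: [0.3, 0.1, -0.4]
gripper_width: 0.887
```

Run:
```python
from meas import *
w=snap('wrist','wrist36');s=snap('side','side36')
for k in(w,s):
  for t in tops(k,.072,.082,(.42,.56,-.15,-.03))+tops(k,.05,.062,(.38,.5,-.33,-.12)): print(np.array(t[:5]),t[5])
plan(.53,.17,.14,95.7)
```

```text
[   0.4741   -0.079     0.0759    0.0294 5493.    ] [324.8325 231.5862]
[   0.4308   -0.249     0.0573    0.0301 6014.    ] [ 79.4273 137.5067]
[   0.4532   -0.1657    0.0573    0.0292 5291.    ] [203.7955 183.4285]
[  0.4749  -0.08     0.0749   0.0297 575.    ] [328.1391 304.833 ]
[  0.4542  -0.1681   0.0558   0.0295 678.    ] [354.0767 345.4189]
[  0.4306  -0.2521   0.0557   0.0294 775.    ] [380.5432 384.689 ]
t 68.9 pos [ 0.4779 -0.0799  0.1502] yaw 95.64762730075117 tiltz [ 0.0063  0.0001 -1.    ] F [-0.2429  0.0053  0.7417] w 0.8959599001750731 
 shift mm [243.5392  76.3522  10.5338] turn -0.0009140760400487835 j [-0.1316  0.0344  0.2085  1.8853 -0.0082  1.2165  1.7489]
```

View pics/side36.png

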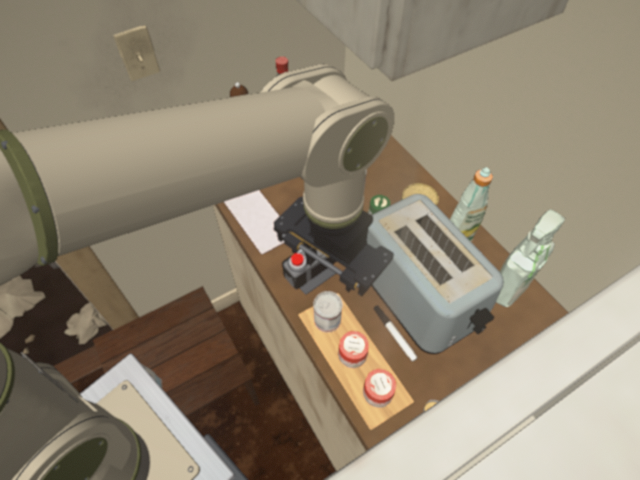

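All three stand on the board: the tin at (328,305), the pots at (354,345) and (381,385). I'll wait a second, compare the surroundings with the start, and hand in.

Call:
arm_command(moves="30 5 -5 0 0.8; 70 15 -5 0 0.8; 110 25 -5 0 0.8; 130 30 -5 0 0.8; 130 30 -5 0 0.8")

```text
time_s: 69.53
ee_pos: [0.4924, 0.054, 0.1508]
ee_rot: [0.67, 0.742, -0.0, -0.0]
force: [-0.0, -1.0, 0.0]
gripper_width: 0.901
```

Call:
arm_command(moves="0 0 0 0 0.8; 0 0 0 0 0.8; 0 0 0 0 0.8; 0 0 0 0 0.8; 0 0 0 0 0.8")

```text
time_s: 70.15
ee_pos: [0.4927, 0.0526, 0.1515]
ee_rot: [0.671, 0.741, 0.0, 0.0]
force: [-0.5, -0.6, 0.3]
gripper_width: 0.904
```

Run:
```python
from meas import *
s=snap('side','side37');a=dict(np.load('side0.npz'))
for t in tops(s,.072,.082,(.42,.56,-.15,-.03))+tops(s,.05,.062,(.38,.5,-.33,-.12)): print(np.array(t[:5]),t[5])
for nm,(r0,r1,c0,c1) in dict(pen=(300,365,370,420),candle=(395,415,420,440),jar=(192,215,365,392)).items():
    d=cv2.absdiff(s['frame'],a['frame'])[r0:r1,c0:c1].max(2);print(nm,(d>40).mean())
b=snap('scene','scene37');o=dict(np.load('scene23.npz'))
d=cv2.absdiff(b['frame'],o['frame'])[260:330,160:190].max(2);print('spoon',(d>40).mean())
d=arm.sense();print(d['time_s'],d['force'],d['joint_velocities'].max())
```

```text
[  0.4746  -0.0804   0.0749   0.0301 577.    ] [328.0676 304.7522]
[  0.454   -0.1677   0.0558   0.0294 677.    ] [354.0739 345.4372]
[  0.4306  -0.2521   0.0558   0.0293 778.    ] [380.5463 384.7172]
pen 0.0
candle 0.0
jar 0.0
spoon 0.0
70.25 [0.2178 1.1293 0.3597] 0.0021061337202781536
```

View pics/side37.png

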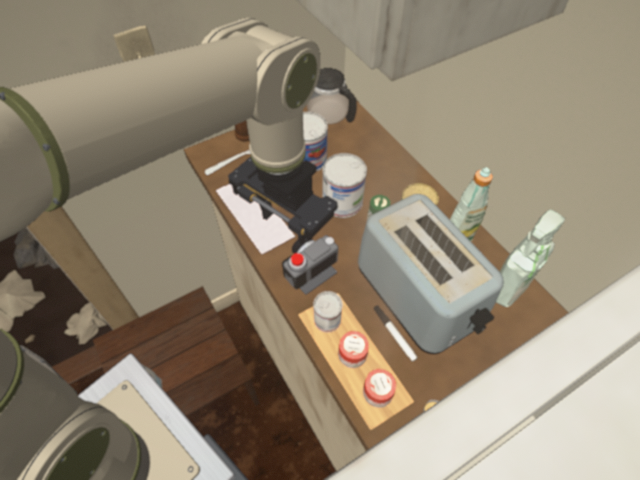

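The final view shows all three upright on the board. The pen, candle, jar and spoon are unchanged, and the arm is clear. Handing in.

```bash
python3 -c "
from station import arm
print(arm.sign_off())"
```

```text
the job is handed in; nothing more can be done
None
```

The job is done and handed in at about 70 s. I stood the tin and both pots on the card, took the picture, and returned all three to the wooden board.

- **Picture:** I held the button at its halfway stop for about 1.7 s at 5–6 N. Then I pressed it to the hard stop (8.5 mm more, about 24 N) and let it spring back up to 98 mm.
- **Last check:** all three stand upright inside the board, the tin at (0.475, -0.080) and the pots at (0.454, -0.168) and (0.431, -0.252). The pen, tea light, spice jar and spoon match the earlier pictures, and the arm is clear of everything.

Three things disagreed or went wrong on the way:

- **Fingertip offset:** the visible fingertips sit about 40 mm behind the TCP that the arm reports. Because of this my first two grips on one pot missed. The fingertips pressed on its lid with about 8 N, but it did not move. I corrected for the offset from the shutter press onward.
- **Tin knocked aside:** after I set the tin back on the board, it was knocked about 27 mm aside, partly over the board's edge. I gripped it again and put it back in the middle.
- **Halfway stop overshoot:** while finding the stop, the force briefly touched about 8 N, where the second stage begins. The TCP reading suggests the collar may have dipped up to about 2 mm then. After I eased back, the camera showed the collar at its rest height, and I held it at 5–6 N.

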